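# Strip the feed roller and lay out the bearing blocks

### The arm

A 6-joint arm with a two-finger parallel gripper is mounted at the origin on the work surface. World frame = base frame: x ahead of the robot, y to its left, z up, the work surface at z = 0. Lengths are in m, angles in rad, forces in N, time in s.
With the tool pointing down it reaches from about 0.25 to 0.775 m from the base axis. Payload 4 kg.
Tool frame: the origin (TCP) lies at the very end of the fingers, on their centre line; the grasp point (between the pads) lies 19 mm behind it; z points along the fingers, y is the line along which they close (so a half turn about z gives the same grasp; the last joint's range is limited). The gripper opens to 94 mm and grips with 3 to 60 N. Pads are 16 mm wide; open, the fingers measure 119 mm over their backs; the gripper's body (75 mm by 177 mm) begins 78 mm behind the grasp point.
Start: joints at [-1.441, 0.087, 1.371, -0, 1.684, -0.103], TCP at [0.127, -0.535, 0.206] pointing down, gripper open.
Joint ranges: [-3.1, 3.1], [-0.76, 2.03], [0.27, 2.55], [-1.08, 4.22], [0.17, 2.65], [-2.57, 2.57]. Speed limits (rad/s): [2.79, 2.79, 3.14, 3.14, 3.14, 3.14].

### API

Orientations are given as [roll, pitch, yaw] about the fixed x, y, z axes, in that order (R = Rz(yaw) Ry(pitch) Rx(roll)).
In Python, from bench import robot, vision gives the robot as it stands.
- The arm moves only by the shell command python3 -m crank 'ROWS'. ROWS is JSON, a list of rows, each a list of 3 entries, a list of its own where there are three numbers: the closure, from 0 (fully open) to 1 (shut), then the shift along the tool's x, y, z in m, then the turn, a rotation vector about the tool's x, y, z in degrees. A call has 1 to 8 rows; each row shifts and turns the commanded pose from where the row before left it, along the tool's axes as they then stand; what a row does not reach is not made up. A row lasts 1/10 s, in which the tool goes at most 50 mm and 8.59 degrees, less where a joint would pass 70% of its speed; a pose out of reach is approached as far as the arm can. A call with a gripper value outside its range is refused whole. The fingers move at their own pace and stop on an object; the grip force is fixed at half the most. Time passes only in rows, so rows that do not move let the fingers close. It gives the time, the measured TCP pose, the force, the opening and the grip force at its end, in the units of the state.
- robot.get_obs(): the state, without advancing time (a new reading comes with each control period).
- vision.snapshot(name): name is "scene" or "top" or "wrist"; returns a dict with "color" (420x560x3 uint8, red, green, blue), "z_map" (420x560 float32, m along the optical axis (not along the pixel's ray), 0 where there is no reading), "fx", "fy", "cx", "cy" (pixels), "R" (3x3) and "t" (3): a world point X has camera coordinates R X + t. Camera axes: x right, y down, z forward; pixel columns grow to the right and rows downward; lengths in m; the calibration is good to about 2 mm. The wrist camera is an equidistant fisheye: a pixel r from the principal point sees the ray r / f radians off the axis. A picture is of the moment at which its call begins.
- robot.close_job(): hands the job in; it is judged then, once.
The state is a dict: "time": time; "joint_positions": joint angles; "qvel": joint speeds; "joint_torque": joint torques, N m; "tool_pos": TCP position; "ee_rot": TCP orientation; "wrist_force": force on the tool from outside, world axes, zero at the start; "wrist_torque": the same for the moment, N m; "width": finger opening in m; "finger_force": force on a finger pad.
Only numpy, scipy, OpenCV 4.12 (cv2) and the standard library are available. Lean on these libraries where they do the work, as an engineer would, in place of code of your own. Each camera call takes 0.05 s, during which the arm holds its last target. There are 200 camera calls.

### The job

Finish stripping the roller machine: flip its red cam lever fully open, unhook the black roller, lower it out through the open bottoms of the slots without dropping it on the bench, and lay it in the wooden V cradle, lengthwise and about centred; then flip the lever shut again. Also nudge all the loose blue bearing blocks into one tight, straight row in the wooden corner: long sides touching each other, the first block against the short stop, one short end of every block flush against the long batten. Leave the meter, the spray can and the tin where they are.

Things in the scene. Friction and masses are not known exactly. Their poses are not given: they have to be found in the camera images.
- frame: grey upright roller frame fixed to the bench; origin on the bench under the seated axle, x to the machine's back, y along the roller. Two cheek plates at y = -74 and +74 mm (12 mm thick, 136 apart inside, x -60 to +60, top at z 165 mm); nothing over or between them but a base plate 12 mm high (x -50 to +80). Each cheek has a hook slot, see seat and mouth. The axle cannot go out upwards
- seat (a point): axle centre when seated: frame x 0, z 125 mm, midway between the cheeks. The axle lies on a shelf behind a lip 3 mm high (frame x -16 to -9); 14 mm is free above it. With the lever open, lift the roller 6 to 7 mm and draw it 28 mm towards the frame's -x, over the lip, to stand above the mouth
- mouth (a point): middle of the slots' open bottom: frame x -28, z 95 mm, midway between the cheeks. Here the slot is open downwards, 24 mm wide (x -40 to -16). Lower the roller through it until the axle is below z 82 mm, then take it out towards -x, under the front horns (x -60 to -40, underside at z 95 mm)
- cam_lever (a joint): red cam lever on the frame's -y side; hinge along the frame's y through frame x 20, z 155 mm. 0 = shut: handle level, pointing to -x, the cam's tongue blocks the axle. Grows as the handle is flipped up and over to the back; 1.57 = upright, 2.4 rad = stop, fully open. Stiff, stays where it is left (0.2 N m, about 2.5 N at the bar)
- lever_bar (a point): middle of the lever's red round grip bar (14 mm thick, 60 mm long along the frame's y, 90 mm from the hinge). At y -121 mm of the frame; with the joint at q it lies at x 20 - 90 cos q, z 155 + 90 sin q mm of the frame
- roller: black rubber roller 44 mm in diameter and 120 mm long on a steel axle 12 mm thick and 192 mm long (grey hubs 26 mm thick to 65 mm each side), 0.4 kg; origin at its centre, its y along the axle. It can spin about its axle. Seated in the frame at the start
- cradle: fixed dark wooden cradle; origin under its centre, on the bench; two V supports (90 degree) at y = -48 and +48 mm, each 16 mm wide, V bottom at z 22 mm, V open 70 mm at the top at z 57 mm, the space between them free down to z 12 mm. A roller lying in it is along the cradle's y with its axle at x 0, z 53 mm
- fence: wooden corner fixed on the bench, battens 18 mm wide, 20 mm high; origin at the inside corner, bench height. Long batten along +y (210 mm), inner face x = 0; short stop along -x (98 mm), inner face y = 0. The row lies at x below 0, y above 0: block centres at x -35 mm, y 20, 60, 100, 140 mm, the blocks' long axes along the fence's x
- block1: loose blue bearing block, a box 70 (its x) x 40 (its y) x 35 mm high, 0.2 kg, a steel bearing ring drawn on top; origin at the centre of its underside. Identical to the others; 2 to 4 of them are present (absent: None). Slides on the bench when pushed.
- block2: loose blue bearing block, a box 70 (its x) x 40 (its y) x 35 mm high, 0.2 kg, a steel bearing ring drawn on top; origin at the centre of its underside. Identical to the others; 2 to 4 of them are present (absent: None). Slides on the bench when pushed.
- block3: loose blue bearing block, a box 70 (its x) x 40 (its y) x 35 mm high, 0.2 kg, a steel bearing ring drawn on top; origin at the centre of its underside. Identical to the others; 2 to 4 of them are present (absent: None). Slides on the bench when pushed.
- block4: loose blue bearing block, a box 70 (its x) x 40 (its y) x 35 mm high, 0.2 kg, a steel bearing ring drawn on top; origin at the centre of its underside. Identical to the others; 2 to 4 of them are present (absent: None). Slides on the bench when pushed.
- meter: bystander: green multimeter, 85 x 160 x 35 mm, lying loose; origin under its centre
- spray: bystander: spray can, 52 mm thick, 150 mm tall, standing; origin under its centre
- tin: bystander: flat metal tin, 60 x 180 x 22 mm, lying loose; origin under its centre

How it is judged:
By the outcome, as a careful person would: the job done as asked, in the order asked, and still so for the second after the job is handed in, with the robot touching nothing.
Of block1, block2, block3, block4 only 2 to 4 are there at a start; the rules pass over those that are not, and their reading is None.
At some moment in a run one of block1, block2, block3, block4 may be knocked a few centimetres aside while the robot is not near it.
It also fails if it takes over 210 s, if anything falls off the work surface, if the arm or the gripper's body presses on something with over 40 N, if the wrist force passes 120 N, or if a joint passes its speed limit or range.

## Working session

There is one attempt and no reset: what is moved stays moved. The work goes in short steps, Python scripts to look and compute and a shell command to move; the robot and the scene stay as the last step left them, time stands still between calls to the robot, and variables do not carry over. Pictures are saved under pics/ and viewed, at most 14 in all, crops included, and the job is handed in when it is done.

```bash
ls; mkdir -p pics
python3 - <<'E'
from bench import robot, vision
import cv2,numpy as np,pickle
o=robot.get_obs();print(o)
for n in ("scene","top"):
    s=vision.snapshot(n);pickle.dump(s,open(f"pics/{n}0.pkl","wb"))
    cv2.imwrite(f"pics/{n}0.png",cv2.resize(s["color"][...,::-1],(800,600),interpolation=cv2.INTER_CUBIC))
    print(n,s["fx"],s["fy"],s["cx"],s["cy"],s["R"],s["t"])
E
```

```text
pics
{'time': 0.0, 'joint_positions': array([-1.44109301e+00,  8.79518645e-02,  1.37224094e+00, -5.57204412e-06,
        1.68359403e+00, -1.03090078e-01]), 'qvel': array([ 0.001485  , -0.00067447, -0.00072345,  0.00031694, -0.00123497,
       -0.0002132 ]), 'joint_torque': array([ 2.13094521e-03, -3.40180206e+01, -3.02424502e+01,  7.20780529e-02,
        3.28396645e-02, -1.70617800e-04]), 'tool_pos': array([ 0.12681098, -0.53462019,  0.20431265]), 'ee_rot': array([-3.13940955e+00, -2.20288870e-04,  2.32792531e-01]), 'wrist_force': array([-0.35284486, -1.00651246, -0.4600094 ]), 'wrist_torque': array([ 0.01811897, -0.00838052,  0.04626592]), 'finger_force': 0.0, 'width': 0.09429487714704142}
scene 533.088237245344 533.088237245344 282.91369809942086 200.5690638521664 [[-0.41479616  0.90979199 -0.01492245]
 [ 0.7427647   0.32908034 -0.58310096]
 [-0.5255899  -0.25295191 -0.81226264]] [ 0.20673356 -0.37675781  1.67283565]
top 468.9147573470653 468.9147573470653 280.55138701740566 206.87219575416057 [[ 0.02222154 -0.99974677  0.0035503 ]
 [-0.97846267 -0.02247715 -0.20519644]
 [ 0.20522427  0.00108594 -0.97871437]] [0.02910468 0.58832216 1.09353731]
```

View pics/scene0.png

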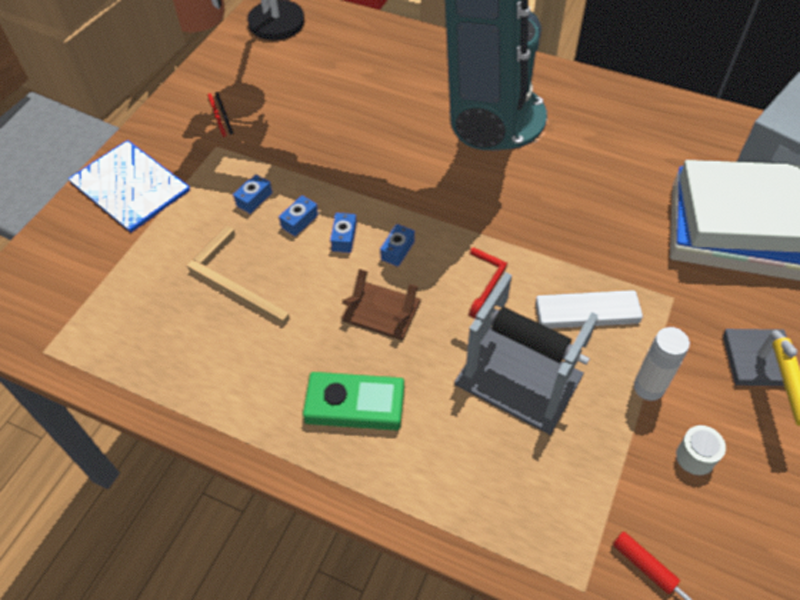

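View pics/top0.png

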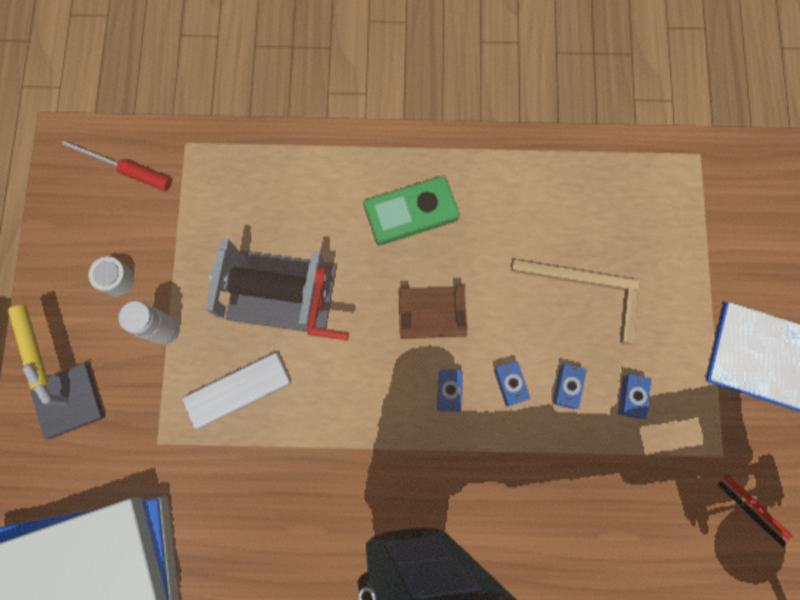

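```bash
cat > h.py <<'E'
import numpy as np,cv2
from bench import robot,vision
def pts(s):
    z=s["z_map"];v,u=np.indices(z.shape)
    P=np.stack([(u-s["cx"])/s["fx"]*z,(v-s["cy"])/s["fy"]*z,z],-1)
    W=(P-s["t"])@s["R"]; W[z==0]=np.nan
    return W
def rays(s,u,v,h):  # pinhole pixel -> world at height h
    d=np.stack([(np.asarray(u)-s["cx"])/s["fx"],(np.asarray(v)-s["cy"])/s["fy"],np.ones_like(u,float)],-1)@s["R"]
    c=-s["R"].T@s["t"]
    return c+d*((h-c[2])/d[...,2])[...,None]
def rect(P):
    r=cv2.minAreaRect((P[:,:2]*1000).astype(np.float32)); b=cv2.boxPoints(r)
    e=b[1]-b[0];f=b[2]-b[1]; l=e if e@e>f@f else f
    a=np.degrees(np.arctan2(l[1],l[0]))%180
    return np.round(r[0],1),np.round(sorted(r[1]),1),round(float(a),1)
E
python3 - <<'E'
from h import *
import pickle
s0=None
for n in ("top","scene"):
    s=pickle.load(open(f"pics/{n}0.pkl","rb"));W=pts(s)
    hsv=cv2.cvtColor(s["color"],cv2.COLOR_RGB2HSV).astype(int);H,S,V=hsv[...,0],hsv[...,1],hsv[...,2]
    inb=(W[...,0]>.1)&(W[...,0]<1)&(abs(W[...,1])<.6)
    print(n)
    def rep(name,m,lo,hi,mn=25):
        m=m&inb&(W[...,2]>lo)&(W[...,2]<hi)
        k,L,st,c=cv2.connectedComponentsWithStats(m.astype(np.uint8))
        for i in range(1,k):
            if st[i,4]>mn:
                P=W[L==i]; print(name,st[i,4],*rect(P),"z",np.round(np.percentile(P[:,2],[5,50,95])*1000,1),"mean",np.round(P.mean(0)*1000,1))
    blue=(H>100)&(H<130)&(S>120)
    rep("blocktop",(W[...,2]>.031),.031,.04)
    rep("green",(H>45)&(H<75)&(S>100),.03,.05)
    rep("red",((H<6)|(H>174))&(S>150),.02,.3)
    rep("z165",(W[...,2]>0),.158,.172)
    rep("black",(V<60),.1,.18)
    rep("z57",(S>60)&(H<25),.05,.062,8)
    rep("batten",(S>30)&(H<30),.015,.025,15)
    rep("tin",(S<40),.015,.03,40)
    rep("spray",(S<60),.14,.16,15)
E
```

```text
top
blocktop 1610 [757.3  28. ] [ 85.  159.8] 109.8 z [32.3 35.9 39.1] mean [755.   30.   35.8]
blocktop 36 [613.3 537.6] [16.1 50.9] 165.3 z [31.7 35.3 38.8] mean [610.  536.3  35.6]
blocktop 26 [585.8 -60.8] [13.  16.3] 1.1 z [31.6 36.5 39.4] mean [585.5 -61.6  35.7]
blocktop 441 [ 445.8 -152.5] [40.8 69.7] 17.9 z [32.5 36.  39.2] mean [ 445.6 -151.9   36. ]
blocktop 444 [ 443.3 -252.6] [41.6 70.3] 166.4 z [32.6 36.  39.3] mean [ 442.9 -252.3   36.1]
blocktop 440 [431.7 -45.1] [39.9 69.8] 177.7 z [32.5 35.9 39. ] mean [431.2 -45.   35.9]
blocktop 463 [ 428.4 -365.4] [41.7 69.7] 169.3 z [32.3 35.9 39.2] mean [ 428.4 -364.5   35.9]
blocktop 67 [203.6 425. ] [ 5.5 79.1] 12.1 z [31.7 36.7 39.5] mean [201.8 424.1  36. ]
blocktop 45 [135.2 410.4] [ 4.9 51.7] 11.1 z [32.4 36.9 39.4] mean [136.8 410.9  36.2]
green 1117 [755.1  27.9] [ 80.7 155.4] 109.8 z [32.1 35.9 39.8] mean [755.2  20.   35.8]
red 322 [814.8 525.2] [25.3 98.2] 68.3 z [21.1 26.8 31.7] mean [813.9 524.3  26.7]
red 349 [542.4 169.1] [ 56.1 119.2] 21.2 z [157.  170.9 175.4] mean [538.6 165.8 169.7]
z165 315 [596.6 333.7] [ 1
[... 4415 characters left out ...]
5  21.6]
tin 439 [412.4 578.1] [ 43.9 109.4] 0.4 z [16.3 20.1 23.8] mean [405.9 584.   20.1]
tin 69 [547.1 461.1] [19.6 46.8] 82.1 z [15.8 22.3 28.6] mean [550.8 460.7  22. ]
tin 79 [642.6 555.9] [19.6 54.9] 79.6 z [15.8 23.1 29. ] mean [645.1 554.3  22.7]
spray 192 [215.6  28.2] [12. 94.] 98.1 z [141.1 150.4 159. ] mean [215.6  29.  150.3]
spray 139 [581.3 189.5] [ 12.7 121.5] 170.9 z [143.5 153.6 159.4] mean [602.  188.5 152.7]
spray 603 [591.6 259. ] [ 35.1 123. ] 82.1 z [140.8 145.  149. ] mean [593.7 261.7 145. ]
spray 390 [529.6 462.1] [48.2 49.4] 131.7 z [141.2 149.8 153.2] mean [532.1 462.4 149.1]
spray 82 [634.4 329.9] [12.3 50.9] 173.4 z [141.8 156.4 159.7] mean [647.  329.7 153.3]
```

```bash
cat >> h.py <<'E'
from scipy.spatial.transform import Rotation as Ro
FR=(588.4,260.5,-7.4); CR=(572.2,-13.5,3.3); FE=(622.6,-364.3,-8.4)
def w(f,x,y): # frame mm -> world mm
    a=np.radians(f[2]); return f[0]+x*np.cos(a)-y*np.sin(a), f[1]+x*np.sin(a)+y*np.cos(a)
def go(x,y,z,yaw): # mm, deg: turn (rotvec deg, tool axes) and the shift after it (mm, tool axes)
    o=robot.get_obs(); R0=Ro.from_euler('xyz',o["ee_rot"]); R1=Ro.from_euler('xyz',[180,0,yaw],degrees=True)
    t=(R0.inv()*R1).as_rotvec(degrees=True); d=np.array([x,y,z])-1000*o["tool_pos"]
    print("turn",t.round(1),"then",R1.inv().apply(d).round(1),"| before turn",R0.inv().apply(d).round(1))
E
python3 - <<'E'
from h import *
x,y=w(FR,-70,-123);print(x,y);go(x,y,260,82.6)
E
```

```text
503.1411602541434 147.54013878730927
turn [ -0.1  -0.1 -69.3] then [725.  285.3 -55.6] | before turn [ 523.6 -577.1  -54.3]
```

```bash
python3 -m crank '[[0,[0,0,-0.028],[0,0,-7.7]],[0,[0,0,-0.028],[0,0,-7.7]],[0,[0,0,0],[0,0,-7.7]],[0,[0,0,0],[0,0,-7.7]],[0,[0,0,0],[0,0,-7.7]],[0,[0,0,0],[0,0,-7.7]],[0,[0,0,0],[0,0,-7.7]],[0,[0,0,0],[0,0,-7.7]]]'
python3 -m crank '[[0,[0,0,0],[0,0,-7.7]],[0,[0.036,0.014,0],[0,0,0]],[0,[0.036,0.014,0],[0,0,0]],[0,[0.036,0.014,0],[0,0,0]],[0,[0.036,0.014,0],[0,0,0]],[0,[0.036,0.014,0],[0,0,0]],[0,[0.036,0.014,0],[0,0,0]],[0,[0.036,0.014,0],[0,0,0]]]'
python3 -m crank '[[0.5,[0.036,0.014,0],[0,0,0]],[0.5,[0.036,0.014,0],[0,0,0]],[0.5,[0.036,0.014,0],[0,0,0]],[0.5,[0.036,0.014,0],[0,0,0]],[0.5,[0.036,0.014,0],[0,0,0]],[0.5,[0.036,0.014,0],[0,0,0]],[0.5,[0.036,0.014,0],[0,0,0]],[0.5,[0.036,0.014,0],[0,0,0]]]'
python3 -m crank '[[0.5,[0.036,0.014,0],[0,0,0]],[0.5,[0.036,0.014,0],[0,0,0]],[0.5,[0.036,0.014,0],[0,0,0]],[0.5,[0.036,0.014,0],[0,0,0]],[0.5,[0.036,0.014,0],[0,0,0]],[0.5,[0,0,0],[0,0,0]],[0.5,[0,0,0],[0,0,0]]]'
python3 - <<'E'
from h import *
x,y=w(FR,-70,-123);go(x,y,260,82.6)
s=vision.snapshot("wrist");cv2.imwrite("pics/w1.png",s["color"][...,::-1]);print(s["fx"],s["cx"],s["cy"],s["R"],s["t"])
np.save("pics/w1.npy",s,allow_pickle=True)
E
```

```text
time: 0.9
tool_pos: [0.1269, -0.5349, 0.2608]
ee_rot: [-3.141, -0.001, 1.314]
wrist_force: [0.1, -1.4, 0.4]
width: 0.0938
finger_force: 0.0
time: 1.7
tool_pos: [0.2567, -0.2962, 0.261]
ee_rot: [-3.141, -0.001, 1.442]
wrist_force: [0.5, -0.3, 0.5]
width: 0.0939
finger_force: 0.0
time: 2.5
tool_pos: [0.4046, -0.0249, 0.2611]
ee_rot: [-3.141, 0.0, 1.443]
wrist_force: [-0.7, -0.1, -0.0]
width: 0.047
finger_force: 0.0
time: 3.2
tool_pos: [0.4965, 0.1433, 0.2604]
ee_rot: [-3.139, 0.001, 1.444]
wrist_force: [0.5, 0.6, -0.4]
width: 0.0471
finger_force: 0.0
turn [-0.1  0.1  0.1] then [5.1 6.  0.4] | before turn [5.1 6.1 0.4]
325.19226210127806 275.6300214357442 208.36516984135898 [[ 0.99192327 -0.12681746 -0.00235952]
 [-0.12272999 -0.96431711  0.23458444]
 [-0.03202473 -0.23240018 -0.97209288]] [-0.4741892   0.16157489  0.49266446]
```

View pics/w1.png

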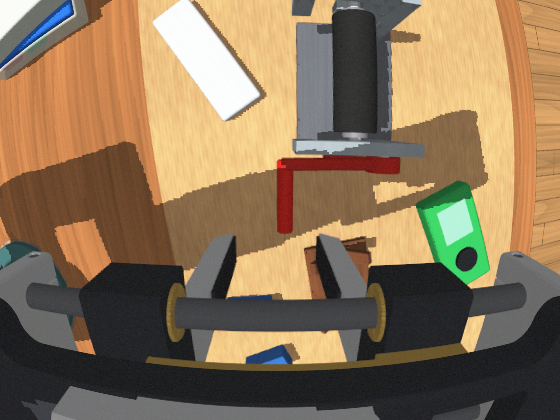

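```bash
cat >> h.py <<'E'
def fish(s,u,v,zc=None,h=None): # wrist pixel -> world m, by depth or by height
    a=np.array([(u-s["cx"])/s["fx"],(v-s["cy"])/s["fy"]]);r=np.hypot(*a)
    d=np.array([*(a*np.tan(r)/r if r>1e-9 else a),1.])
    R,t=s["R"],s["t"];c=-R.T@t
    if h is not None: e=R.T@d; return c+e*(h-c[2])/e[2]
    z=s["z_map"][int(round(v)),int(round(u))] if zc is None else zc
    return R.T@(d*z-t)
def inf(f,p): # world mm -> frame mm
    a=np.radians(f[2]);dx,dy=p[0]-f[0],p[1]-f[1];return np.round([dx*np.cos(a)+dy*np.sin(a),-dx*np.sin(a)+dy*np.cos(a)],1)
E
python3 - <<'E'
from h import *
s=np.load("pics/w1.npy",allow_pickle=True).item()
for u,v in [(285,170),(285,185),(285,200),(285,215),(285,228),(278,200),(292,200),(300,164),(340,165),(385,165),(355,60),(355,100),(350,5),(355,134),(400,150),(300,147)]:
    p=fish(s,u,v)*1000;print(u,v,p.round(1),inf(FR,p))
E
```

```text
285 170 [509.  177.7 173.2] [-68.1 -92.3]
285 185 [507.4 165.2 173. ] [ -68.  -104.9]
285 200 [505.9 152.4 172.4] [ -67.9 -117.8]
285 215 [504.3 139.4 172.4] [ -67.8 -130.9]
285 228 [502.9 128.1 172.7] [ -67.7 -142.3]
278 200 [500.  152.4 169.1] [ -73.8 -118.5]
292 200 [511.8 150.8 168.6] [ -61.8 -118.6]
300 164 [522.  180.9 171.2] [-55.6 -87.5]
340 165 [556.1 175.8 167.7] [-21.2 -88.2]
385 165 [595.2 172.1 171.2] [ 18.2 -86.8]
355 60 [585.9 268.9 145.5] [-3.6  8. ]
355 100 [580.5 231.2 146.8] [ -4.1 -30.1]
350 5 [594.3 330.7 129.5] [-3.2 70.4]
355 134 [579.  199.8 138.1] [ -1.5 -61.4]
400 150 [612.1 183.4 166.5] [ 33.4 -73.5]
300 147 [524.  194.7 166.1] [-55.4 -73.6]
```

```bash
python3 -m crank '[[0.5,[0.007,0.0075,0.02],[0,0,0]],[0.5,[0,0,0.03],[0,0,0]],[0.5,[0,0,0.03],[0,0,0]],[0.5,[0,0,0.02],[0,0,0]],[0.5,[0,0,0.0145],[0,0,0]],[0.5,[0,0,0],[0,0,0]]]'
python3 -m crank '[[1,[0,0,0],[0,0,0]],[1,[0,0,0],[0,0,0]],[1,[0,0,0],[0,0,0]],[1,[0,0,0],[0,0,0]],[1,[0,0,0],[0,0,0]],[1,[0,0,0],[0,0,0]]]'
```

```text
time: 3.85
tool_pos: [0.5036, 0.1477, 0.1449]
ee_rot: [-3.138, 0.002, 1.441]
wrist_force: [-0.1, -0.3, -0.6]
width: 0.0468
finger_force: 0.0
time: 4.45
tool_pos: [0.5048, 0.1492, 0.1474]
ee_rot: [-3.141, -0.0, 1.443]
wrist_force: [-4.2, -0.3, 2.3]
width: 0.013
finger_force: 30.0
```

```bash
python3 -m crank '[[1,[0,0.002,-0.008],[0,0,0]],[1,[0,0.002,-0.008],[0,0,0]],[1,[0,0.0035,-0.008],[0,0,0]],[1,[0,0.0035,-0.008],[0,0,0]],[1,[0,0.005,-0.0075],[0,0,0]],[1,[0,0.005,-0.0075],[0,0,0]],[1,[0,0.0065,-0.0062],[0,0,0]],[1,[0,0.0065,-0.0062],[0,0,0]]]'
python3 -m crank '[[1,[0,0.0075,-0.005],[0,0,0]],[1,[0,0.0075,-0.005],[0,0,0]],[1,[0,0.0083,-0.0033],[0,0,0]],[1,[0,0.0083,-0.0033],[0,0,0]],[1,[0,0.009,-0.0015],[0,0,0]],[1,[0,0.009,-0.0015],[0,0,0]],[1,[0,0.009,0],[0,0,0]],[1,[0,0.009,0],[0,0,0]]]'
python3 - <<'E'
from h import *
o=robot.get_obs();p=o["tool_pos"]*1000;print(inf(FR,p),p[2]+19)
E
```

```text
time: 5.25
tool_pos: [0.5338, 0.1455, 0.2085]
ee_rot: [-3.13, 0.0, 1.444]
wrist_force: [-15.5, 2.8, 9.4]
width: 0.0133
finger_force: 30.0
time: 6.05
tool_pos: [0.606, 0.1363, 0.2296]
ee_rot: [3.14, -0.001, 1.443]
wrist_force: [-4.8, 1.3, 3.7]
width: 0.0133
finger_force: 30.0
[  33.4 -120.9] 248.6163053278606
```

```bash
python3 -m crank '[[1,[0,0.0088,0.002],[0,0,0]],[1,[0,0.0088,0.002],[0,0,0]],[1,[0,0.0082,0.0037],[0,0,0]],[1,[0,0.0082,0.0037],[0,0,0]],[1,[0,0.0073,0.0053],[0,0,0]],[1,[0,0.0073,0.0053],[0,0,0]],[1,[0,0.005,0.005],[0,0,0]],[1,[0,0.004,0.004],[0,0,0]]]'
python3 -m crank '[[1,[0,0.002,0.002],[0,0,0]],[1,[0,0,0],[0,0,0]],[1,[0,0,0],[0,0,0]]]'
python3 - <<'E'
from h import *
o=robot.get_obs();p=o["tool_pos"]*1000;print(inf(FR,p),p[2]+19)
E
```

```text
time: 6.85
tool_pos: [0.6597, 0.1291, 0.1974]
ee_rot: [-3.134, 0.0, 1.443]
wrist_force: [-25.7, 2.5, 26.0]
width: 0.013
finger_force: 30.0
time: 7.15
tool_pos: [0.6596, 0.1291, 0.1974]
ee_rot: [-3.132, 0.001, 1.444]
wrist_force: [-22.8, 2.2, 19.3]
width: 0.0132
finger_force: 30.0
[  87.5 -121.1] 216.44974045985006
```

```bash
python3 -m crank '[[0.6,[0,0,0],[0,0,0]],[0.6,[0,0,0],[0,0,0]],[0.3,[0,0,-0.03],[0,0,0]],[0,[0,0,-0.03],[0,0,0]],[0,[0.04,-0.029,0],[0,0,0]],[0,[0.04,-0.029,0],[0,0,0]],[0,[0.04,-0.029,0],[0,0,0]],[0,[0,0,0],[0,0,0]]]'
python3 -m crank '[[0,[0,0,0.02],[0,0,0]],[0,[0,0,0.02],[0,0,0]],[0,[0,0,0],[0,0,0]]]'
python3 - <<'E'
from h import *
x,y=w(FR,0,0);go(x,y,106,82.6)
s=vision.snapshot("wrist");cv2.imwrite("pics/w2.png",s["color"][...,::-1])
for u,v in [(275,150),(275,200),(275,250)]: p=fish(s,u,v)*1000;print(p.round(1),inf(FR,p))
E
```

```text
time: 7.95
tool_pos: [0.5927, 0.2636, 0.2522]
ee_rot: [3.141, -0.002, 1.449]
wrist_force: [1.0, -1.2, 0.3]
width: 0.0738
finger_force: 0.0
time: 8.25
tool_pos: [0.5939, 0.2571, 0.2079]
ee_rot: [-3.137, 0.004, 1.441]
wrist_force: [-0.4, -0.2, -0.3]
width: 0.0937
finger_force: 0.0
turn [-0.3  0.2 -0. ] then [  2.7  -5.9 101.9] | before turn [  3.1  -5.5 101.9]
[600.6 310.2 145.2] [ 5.7 50.8]
[595.7 272.9 147.1] [ 5.6 13.2]
[590.4 232.6 146.3] [  5.6 -27.4]
```

View pics/w2.png

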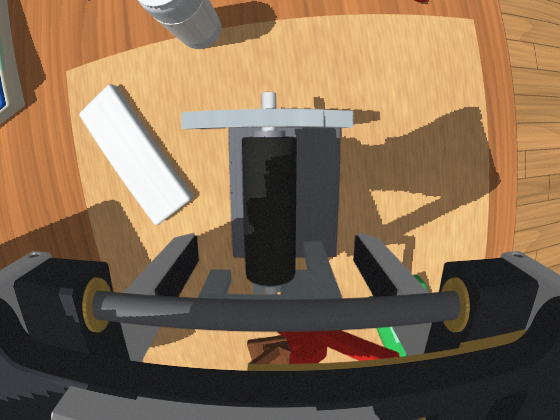

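```bash
python3 -m crank '[[0,[0.003,-0.006,0.01],[0,0,0]],[0,[0,0,0.03],[0,0,0]],[0,[0,0,0.03],[0,0,0]],[0,[0,0,0.02],[0,0,0]],[0,[0,0,0.011],[0,0,0]],[0,[0,0,0],[0,0,0]],[0,[0,0,0],[0,0,0]]]'
python3 - <<'E'
from h import *
s=vision.snapshot("wrist")
for v in (137,285): print(inf(FR,fish(s,269,v,h=.12)*1000))
x,y=w(FR,0,0);go(x,y,106,82.6)
m=(s["color"].max(2)<70);print([ (v,int(m[v,255:285].sum())) for v in range(60,300,8)])
E
```

```text
time: 9.0
tool_pos: [0.5894, 0.2624, 0.1133]
ee_rot: [3.139, -0.001, 1.442]
wrist_force: [0.4, 0.5, 0.6]
width: 0.094
finger_force: 0.0
[-2.3 66.6]
[ -2.7 -18.7]
turn [ 0.2 -0.1  0. ] then [-2.2 -1.   8. ] | before turn [-2.2 -1.   8. ]
[(60, 0), (68, 0), (76, 0), (84, 0), (92, 0), (100, 0), (108, 0), (116, 0), (124, 0), (132, 0), (140, 0), (148, 0), (156, 30), (164, 30), (172, 30), (180, 30), (188, 30), (196, 30), (204, 30), (212, 30), (220, 30), (228, 30), (236, 30), (244, 30), (252, 30), (260, 30), (268, 30), (276, 30), (284, 30), (292, 30)]
```

```bash
python3 -m crank '[[0,[-0.002,-0.001,0.008],[0,0,0]],[0,[0,0,0],[0,0,0]],[0,[0,0,0],[0,0,0]]]'
python3 - <<'E'
from h import *
s=vision.snapshot("wrist")
m=(s["color"].max(2)<70);c=np.where(m[100:300,270])[0]+100;print(c[0])
for h in(.125,.147):print(inf(FR,fish(s,270,c[0],h=h)*1000))
x,y=w(FR,0,0);go(x,y,106,82.6)
E
python3 -m crank '[[1,[0,0,0],[0,0,0]],[1,[0,0,0],[0,0,0]],[1,[0,0,0],[0,0,0]],[1,[0,0,0],[0,0,0]],[1,[0,0,0],[0,0,0]],[1,[0,0,0],[0,0,0]]]'
```

```text
time: 9.35
tool_pos: [0.5873, 0.2603, 0.104]
ee_rot: [3.141, 0.0, 1.442]
wrist_force: [0.4, -0.7, -0.6]
width: 0.0937
finger_force: 0.0
147
[-3.4 59.6]
[-3.  60.6]
turn [ 0. -0.  0.] then [ 0.3  1.  -1.9] | before turn [ 0.3  1.  -1.9]
time: 10.0
tool_pos: [0.5873, 0.2604, 0.1039]
ee_rot: [3.142, 0.0, 1.442]
wrist_force: [-0.2, 0.6, -0.8]
width: 0.0493
finger_force: 0.0
```

```bash
python3 -m crank '[[1,[0,0,0],[0,0,0]],[1,[0,0,0],[0,0,0]],[1,[0,0,0],[0,0,0]],[1,[0,0,0],[0,0,0]]]'
python3 -m crank '[[1,[0,0,-0.0035],[0,0,0]],[1,[0,0,-0.003],[0,0,0]],[1,[0,0,0],[0,0,0]],[1,[0,0,0],[0,0,0]]]'
```

```text
time: 10.4
tool_pos: [0.5877, 0.2603, 0.1041]
ee_rot: [3.141, -0.0, 1.442]
wrist_force: [1.1, 0.3, -0.3]
width: 0.0431
finger_force: 30.0
time: 10.8
tool_pos: [0.5869, 0.2604, 0.11]
ee_rot: [-3.141, 0.0, 1.442]
wrist_force: [0.5, 0.2, -3.9]
width: 0.0433
finger_force: 30.0
```

```bash
python3 -m crank '[[1,[0,-0.007,-0.0005],[0,0,0]],[1,[0,-0.007,0],[0,0,0]],[1,[0,-0.007,0],[0,0,0]],[1,[0,-0.007,0],[0,0,0]],[1,[0,0,0],[0,0,0]],[1,[0,0,0],[0,0,0]]]'
python3 - <<'E'
from h import *
o=robot.get_obs();p=o["tool_pos"]*1000;print(inf(FR,p),p[2]+21)
x,y=w(FR,-28,0);go(x,y,p[2],82.6)
E
```

```text
time: 11.4
tool_pos: [0.5594, 0.264, 0.1112]
ee_rot: [3.141, -0.0, 1.443]
wrist_force: [0.2, 1.3, -2.7]
width: 0.0436
finger_force: 30.0
[-29.2  -0.2] 132.17588205595052
turn [ 0.  -0.   0.1] then [0.2 1.2 0. ] | before turn [0.2 1.2 0. ]
```

```bash
python3 -m crank '[[1,[0,0,0.008],[0,0,0]],[1,[0,0,0.01],[0,0,0]],[1,[0,0,0.01],[0,0,0]],[1,[0,0,0.01],[0,0,0]],[1,[0,0,0.01],[0,0,0]],[1,[0,0,0.008],[0,0,0]],[1,[0,0,0],[0,0,0]],[1,[0,0,0],[0,0,0]]]'
```

```text
time: 12.2
tool_pos: [0.5596, 0.264, 0.0548]
ee_rot: [-3.141, 0.0, 1.442]
wrist_force: [-0.4, 0.2, -2.9]
width: 0.0432
finger_force: 30.0
```

```bash
python3 -m crank '[[1,[0,-0.01,0],[0,0,0]],[1,[0,-0.02,0],[0,0,0]],[1,[0,-0.02,0],[0,0,0]],[1,[0,-0.02,0],[0,0,0]],[1,[0,-0.02,0],[0,0,0]],[1,[0,-0.02,0],[0,0,0]],[1,[0,-0.02,0],[0,0,0]],[1,[0,0,0],[0,0,0]]]'
python3 -m crank '[[1,[0,0,-0.02],[0,0,2.7]],[1,[0,0,-0.03],[0,0,2.7]],[1,[0,0,-0.02],[0,0,2.7]],[1,[0,0,0],[0,0,2.7]],[1,[0,0,0],[0,0,0]]]'
python3 - <<'E'
from h import *
go(CR[0],CR[1],80,93.3)
E
```

```text
time: 13.0
tool_pos: [0.4281, 0.2811, 0.0556]
ee_rot: [-3.141, -0.0, 1.444]
wrist_force: [0.0, -0.6, -3.3]
width: 0.0434
finger_force: 30.0
time: 13.5
tool_pos: [0.4318, 0.2809, 0.1267]
ee_rot: [3.139, -0.002, 1.254]
wrist_force: [-0.3, -1.1, -3.8]
width: 0.0438
finger_force: 30.0
turn [  0.2  -0.1 -21.5] then [-302.   123.2   46.7] | before turn [-236.1  225.    46.8]
```

```bash
python3 -m crank '[[1,[0,0,0],[0,0,-7.2]],[1,[0,0,0],[0,0,-7.2]],[1,[0,0,0],[0,0,-7.2]],[1,[-0.03,0,0],[0,0,0]],[1,[-0.034,0,0],[0,0,0]],[1,[-0.034,0,0],[0,0,0]],[1,[-0.034,0,0],[0,0,0]],[1,[-0.034,0,0],[0,0,0]]]'
python3 -m crank '[[1,[-0.034,0.02,0],[0,0,0]],[1,[-0.034,0.03,0],[0,0,0]],[1,[-0.034,0.03,0],[0,0,0]],[1,[-0.034,0.03,0],[0,0,0]],[1,[0,0.013,0],[0,0,0]],[1,[0,0,0],[0,0,0]],[1,[0,0,0],[0,0,0]]]'
python3 - <<'E'
from h import *
go(CR[0],CR[1],80,93.3)
s=vision.snapshot("wrist");np.save("pics/w3.npy",s,allow_pickle=True);cv2.imwrite("pics/w3.png",s["color"][...,::-1])
E
```

```text
time: 14.3
tool_pos: [0.4403, 0.1135, 0.1245]
ee_rot: [-3.141, 0.0, 1.632]
wrist_force: [1.5, -0.2, -3.4]
width: 0.0434
finger_force: 30.0
time: 15.0
tool_pos: [0.5708, -0.0134, 0.1241]
ee_rot: [-3.139, -0.0, 1.631]
wrist_force: [-0.2, 0.0, -3.3]
width: 0.0433
finger_force: 30.0
turn [-0.1 -0.   0.2] then [-0.2  1.4 44.1] | before turn [-0.2  1.5 44.1]
```

View pics/w3.png

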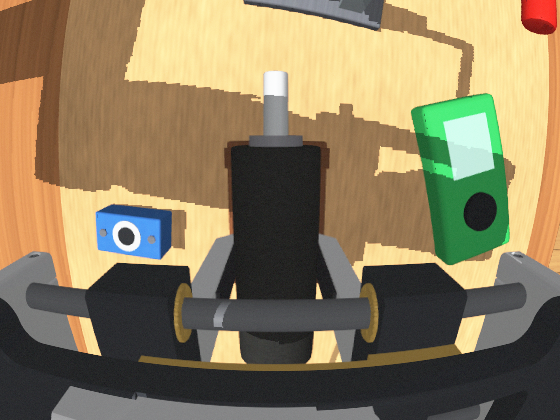

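```bash
python3 -m crank '[[1,[0,0.0015,0.015],[0,0,0]],[1,[0,0,0.02],[0,0,0]],[1,[0,0,0.02],[0,0,0]],[1,[0,0,0.015],[0,0,0]],[1,[0,0,0.01],[0,0,0]],[1,[0,0,0.006],[0,0,0]],[1,[0,0,0],[0,0,0]],[1,[0,0,0],[0,0,0]]]'
python3 -m crank '[[1,[0,0,0.003],[0,0,0]],[1,[0,0,0],[0,0,0]],[1,[0,0,0],[0,0,0]]]'
```

```text
time: 15.85
tool_pos: [0.5736, -0.0134, 0.0397]
ee_rot: [3.14, 0.0, 1.631]
wrist_force: [0.5, -0.3, -2.9]
width: 0.0435
finger_force: 30.0
time: 16.15
tool_pos: [0.5732, -0.0135, 0.0363]
ee_rot: [3.141, 0.0, 1.631]
wrist_force: [-0.2, 0.2, -3.2]
width: 0.0435
finger_force: 30.0
```

```bash
python3 -m crank '[[1,[0,0,0.002],[0,0,0]],[1,[0,0,0],[0,0,0]],[1,[0,0,0],[0,0,0]]]'
python3 -m crank '[[1,[0,0,0.002],[0,0,0]],[1,[0,0,0],[0,0,0]],[1,[0,0,0],[0,0,0]]]'
```

```text
time: 16.45
tool_pos: [0.573, -0.0134, 0.034]
ee_rot: [3.142, 0.0, 1.631]
wrist_force: [-0.3, -0.6, -2.5]
width: 0.0435
finger_force: 30.0
time: 16.75
tool_pos: [0.5731, -0.0135, 0.0339]
ee_rot: [3.141, 0.0, 1.631]
wrist_force: [-4.1, -0.3, 5.1]
width: 0.0434
finger_force: 30.0
```

```bash
python3 -m crank '[[0.45,[0,0,0],[0,0,0]],[0.4,[0,0,0],[0,0,0]],[0.3,[0,0,0],[0,0,0]],[0,[0,0,0],[0,0,0]],[0,[0,0,0],[0,0,0]],[0,[0,0,0],[0,0,0]],[0,[0,0,-0.02],[0,0,0]],[0,[0,0,-0.03],[0,0,0]]]'
python3 -m crank '[[0,[0,0,-0.04],[0,0,0]],[0,[0,0,-0.04],[0,0,3.6]],[0.5,[0,0,-0.04],[0,0,3.6]],[0.5,[0,0,-0.04],[0,0,3.6]],[0.5,[0,0,-0.04],[0,0,0]],[0.5,[0,0,0],[0,0,0]],[0.5,[0,0,0],[0,0,0]]]'
python3 - <<'E'
from h import *
x,y=w(FR,86,-121);go(x,y,275,82.6)
s=vision.snapshot("top");W=pts(s);H=cv2.cvtColor(s["color"],cv2.COLOR_RGB2HSV)
m=(s["color"].max(2)<75)&(W[...,2]>.055)&(W[...,2]<.085)&(abs(W[...,1]+.01)<.12)&(abs(W[...,0]-.57)<.07);print(m.sum(),rect(W[m]),np.percentile(W[m][:,2],[50,95]))
np.save("pics/t1.npy",s,allow_pickle=True)
E
```

```text
time: 17.55
tool_pos: [0.5711, -0.0132, 0.0799]
ee_rot: [-3.136, -0.001, 1.631]
wrist_force: [0.1, -0.5, 0.6]
width: 0.0939
finger_force: 0.0
time: 18.25
tool_pos: [0.5735, -0.0134, 0.2832]
ee_rot: [3.139, 0.0, 1.442]
wrist_force: [0.7, -0.2, -1.5]
width: 0.0575
finger_force: 0.0
turn [0.2 0.  0. ] then [152.6  65.5   8.2] | before turn [152.5  65.6   8.4]
141 (array([545.1,   0. ]), array([ 64.9, 119.1]), 57.7) [0.06929554 0.07650132]
```

```bash
python3 -m crank '[[0.5,[0.03,0.013,0],[0,0,0]],[0.5,[0.03,0.013,0],[0,0,0]],[0.5,[0.03,0.013,0],[0,0,0]],[0.5,[0.03,0.013,0],[0,0,0]],[0.5,[0.0325,0.0135,0],[0,0,0]],[0.5,[0,0,0],[0,0,0]],[0.5,[0,0,0],[0,0,0]]]'
python3 - <<'E'
from h import *
x,y=w(FR,87,-121);go(x,y,197.5,82.6)
s=vision.snapshot("wrist");H=cv2.cvtColor(s["color"],cv2.COLOR_RGB2HSV)
m=((H[...,0]<6)|(H[...,0]>174))&(H[...,1]>150);m[:60]=0;v,u=np.where(m);
P=np.array([fish(s,a,b)*1000 for a,b in zip(u,v)]);P=P[P[:,2]>214];print(len(P),P.max(0),inf(FR,P.mean(0)),[inf(FR,p) for p in (P[P[:,1].argmin()],P[P[:,1].argmax()])])
E
```

```text
time: 19.0
tool_pos: [0.6569, 0.1298, 0.2786]
ee_rot: [-3.136, 0.002, 1.443]
wrist_force: [0.1, -0.5, 0.8]
width: 0.047
finger_force: 0.0
turn [-0.3  0.1  0.1] then [-0.2  2.2 81.1] | before turn [-0.1  2.7 81.1]
1668 [670.6393389  196.74029265 458.0198032 ] [  82.8 -108. ] [array([  92.3, -145.9]), array([ 86.1, -53.1])]
```

```bash
python3 -m crank '[[0.5,[0,0.002,0.02],[0,0,0]],[0.5,[0,0,0.03],[0,0,0]],[0.5,[0,0,0.02],[0,0,0]],[0.5,[0,0,0.01],[0,0,0]],[1,[0,0,0],[0,0,0]],[1,[0,0,0],[0,0,0]],[1,[0,0,0],[0,0,0]],[1,[0,0,0],[0,0,0]]]'
python3 -m crank '[[1,[0,0,0],[0,0,0]],[1,[0,0,0],[0,0,0]],[1,[0,-0.0038,-0.0038],[0,0,0]],[1,[0,-0.0038,-0.0038],[0,0,0]],[1,[0,-0.0073,-0.0053],[0,0,0]],[1,[0,-0.0073,-0.0053],[0,0,0]],[1,[0,-0.0082,-0.0037],[0,0,0]],[1,[0,-0.0082,-0.0037],[0,0,0]]]'
python3 -m crank '[[1,[0,-0.0088,-0.002],[0,0,0]],[1,[0,-0.0088,-0.002],[0,0,0]],[1,[0,-0.009,0],[0,0,0]],[1,[0,-0.009,0],[0,0,0]],[1,[0,-0.0088,0.0015],[0,0,0]],[1,[0,-0.0088,0.0015],[0,0,0]],[1,[0,-0.0083,0.0033],[0,0,0]],[1,[0,-0.0083,0.0033],[0,0,0]]]'
python3 - <<'E'
from h import *
o=robot.get_obs();p=o["tool_pos"]*1000;print(inf(FR,p),p[2]+19)
E
```

```text
time: 19.85
tool_pos: [0.6601, 0.1292, 0.2038]
ee_rot: [3.139, -0.001, 1.442]
wrist_force: [0.2, 0.3, 1.0]
width: 0.0186
finger_force: 0.0
time: 20.65
tool_pos: [0.6246, 0.1337, 0.2299]
ee_rot: [3.131, -0.001, 1.441]
wrist_force: [7.0, -1.2, 3.6]
width: 0.013
finger_force: 30.0
time: 21.45
tool_pos: [0.5536, 0.1428, 0.2237]
ee_rot: [3.135, -0.001, 1.442]
wrist_force: [4.9, -2.0, 4.3]
width: 0.0133
finger_force: 30.0
[ -19.4 -121.2] 242.73730339636094
```

```bash
python3 -m crank '[[1,[0,-0.0076,0.005],[0,0,0]],[1,[0,-0.0076,0.005],[0,0,0]],[1,[0,-0.0065,0.0062],[0,0,0]],[1,[0,-0.0065,0.0062],[0,0,0]],[1,[0,-0.005,0.0075],[0,0,0]],[1,[0,-0.005,0.0075],[0,0,0]],[1,[0,-0.0035,0.008],[0,0,0]],[1,[0,-0.0035,0.008],[0,0,0]]]'
python3 -m crank '[[1,[0,-0.0017,0.008],[0,0,0]],[1,[0,-0.0017,0.008],[0,0,0]],[1,[0,-0.0008,0.008],[0,0,0]],[1,[0,0,0.006],[0,0,0]],[1,[0,0,0.004],[0,0,0]],[1,[0,0,0],[0,0,0]]]'
python3 - <<'E'
from h import *
o=robot.get_obs();p=o["tool_pos"]*1000;print(inf(FR,p),p[2]+19)
E
```

```text
time: 22.25
tool_pos: [0.5082, 0.1489, 0.168]
ee_rot: [3.138, -0.0, 1.442]
wrist_force: [9.0, -1.5, 3.1]
width: 0.0133
finger_force: 30.0
time: 22.85
tool_pos: [0.5042, 0.1495, 0.1386]
ee_rot: [3.136, -0.001, 1.442]
wrist_force: [2.3, -1.8, 16.4]
width: 0.0133
finger_force: 30.0
[ -69.2 -120.9] 157.5507332899398
```

```bash
python3 -m crank '[[1,[0,0,0.004],[0,0,0]],[1,[0,0,0],[0,0,0]]]'
python3 -m crank '[[0.6,[0,0,0],[0,0,0]],[0.5,[0,0,0],[0,0,0]],[0.4,[0,0,0],[0,0,0]],[0.4,[0,0,-0.03],[0,0,0]],[0.4,[0,0,-0.04],[0,0,0]],[0.4,[0,0,-0.04],[0,0,0]],[0.4,[0,0,0],[0,0,0]],[0.4,[0,0,0],[0,0,0]]]'
python3 - <<'E'
from h import *
s=vision.snapshot("wrist");H=cv2.cvtColor(s["color"],cv2.COLOR_RGB2HSV)
m=((H[...,0]<6)|(H[...,0]>174))&(H[...,1]>150);v,u=np.where(m)
P=np.array([fish(s,a,b)*1000 for a,b in zip(u,v)]);F=np.array([inf(FR,p) for p in P])
k=(abs(F[:,1]+121)<22)&(abs(F[:,0]+70)<12);print(k.sum(),F[k].mean(0),np.percentile(P[k,2],[50,90,98]))
s=vision.snapshot("top");cv2.imwrite("pics/t2.png",cv2.resize(s["color"][100:320,100:500][...,::-1],None,fx=2,fy=2,interpolation=cv2.INTER_CUBIC));np.save("pics/t2.npy",s,allow_pickle=True)
E
```

```text
time: 23.05
tool_pos: [0.5043, 0.1495, 0.1382]
ee_rot: [3.134, -0.002, 1.442]
wrist_force: [-4.3, -2.9, 29.0]
width: 0.013
finger_force: 30.0
time: 23.85
tool_pos: [0.5025, 0.1496, 0.2398]
ee_rot: [-3.14, 0.0, 1.443]
wrist_force: [-0.3, -0.1, -0.2]
width: 0.0566
finger_force: 0.0
823 [ -68.97193196 -120.77181045] [161.17883848 162.52715097 163.01582384]
```

View pics/t2.png

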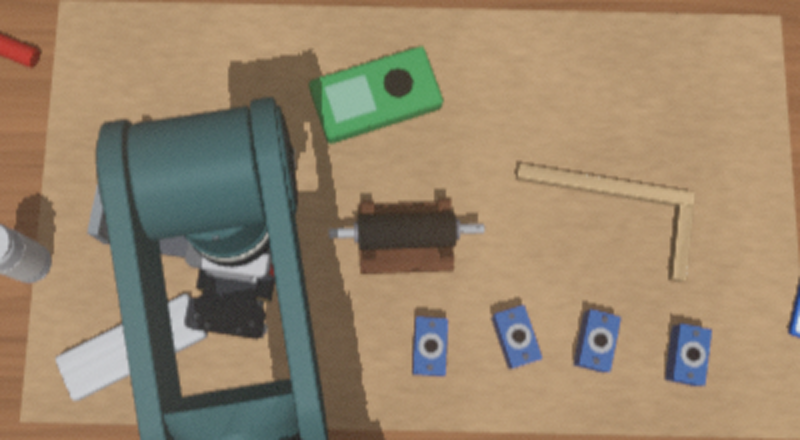

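```bash
cat > b.py <<'E'
from h import *
def blocks(n):
    s=vision.snapshot(n) if isinstance(n,str) else n
    W=pts(s);H=cv2.cvtColor(s["color"],cv2.COLOR_RGB2HSV)
    m=(H[...,0]>100)&(H[...,0]<130)&(H[...,1]>110)
    m=cv2.morphologyEx(m.astype(np.uint8),cv2.MORPH_CLOSE,np.ones((9,9)))>0
    m&=(W[...,2]>.030)&(W[...,2]<.042)&(W[...,0]>.3)&(W[...,0]<.75)
    k,L,st,_=cv2.connectedComponentsWithStats(m.astype(np.uint8))
    return [(int(st[i,4]),)+rect(W[L==i]) for i in range(1,k) if st[i,4]>60]
if __name__=="__main__":
    for n in("top","scene"):
        for b in blocks(n): print(n,*b)
E
python3 b.py
python3 - <<'E'
from h import *
import pickle
for n in ("top","scene"):
    s=pickle.load(open(f"pics/{n}0.pkl","rb"));W=pts(s)
    m=(W[...,2]>.014)&(W[...,2]<.025);F=np.full(W.shape[:2]+(2,),np.nan)
    a=np.radians(FE[2]);dx,dy=W[...,0]*1000-FE[0],W[...,1]*1000-FE[1];X=dx*np.cos(a)+dy*np.sin(a);Y=-dx*np.sin(a)+dy*np.cos(a)
    k=m&(Y>10)&(Y<205)&(X>-20)&(X<40);p=np.polyfit(Y[k],X[k],1);print(n,"long: mean x",X[k].mean(),"yaw corr",-np.degrees(p[0]),"x@0",p[1],"x edges",[np.percentile(X[k]-p[0]*Y[k],q).round(1) for q in (2,98)],"Ymax",Y[m&(Y>100)&(Y<240)&(X>-20)&(X<40)].max())
    k=m&(X>-95)&(X<-10)&(Y>-40)&(Y<20);p=np.polyfit(X[k],Y[k],1);print("short: mean y",Y[k].mean(),"yaw corr",np.degrees(p[0]),"y edges",[np.percentile(Y[k]-p[0]*X[k],q).round(1) for q in (2,98)])
s=np.load("pics/t2.npy",allow_pickle=True).item();W=pts(s)
m=(s["color"].max(2)<75)&(W[...,2]>.058)&(W[...,2]<.085)&(abs(W[...,1]+.013)<.09)&(abs(W[...,0]-.572)<.05)
print("roller",rect(W[m]),np.percentile(W[m][:,2],[50,95]),inf(CR,W[m].mean(0)*1000))
E
```

```text
top 251 [ 444.6 -151.5] [37.2 64.8] 18.2
top 286 [ 441.7 -252.1] [37.7 67.1] 167.1
top 280 [430.2 -44.6] [36.5 66.2] 176.8
top 302 [ 427.4 -364.5] [38.8 67.9] 168.6
scene 229 [ 433.8 -362.7] [39.8 70.7] 167.8
scene 249 [ 448.4 -250.8] [41.5 69.3] 167.4
scene 258 [ 449.4 -150.3] [37.2 72.2] 17.9
scene 274 [436.1 -43.5] [38.3 68.7] 178.0
top long: mean x 5.990050938278862 yaw corr 0.13265082483568796 x@0 6.238553800847772 x edges [np.float64(-2.3), np.float64(15.8)] Ymax 210.05077232527663
short: mean y -7.85741721494596 yaw corr 0.336775780595677 y edges [np.float64(-17.4), np.float64(1.1)]
scene long: mean x 10.39218364626732 yaw corr 0.07231504576850968 x@0 10.530376140682984 x edges [np.float64(0.5), np.float64(19.5)] Ymax 211.7501002089105
short: mean y -6.550684095593371 yaw corr 0.15700510758787015 y edges [np.float64(-17.3), np.float64(2.2)]
roller (array([570.4, -12.8]), array([ 42.8, 117.3]), 93.5) [0.07257942 0.07756528] [-4.1  1.7]
```

```bash
sed -i 's/FE=(622.6,-364.3,-8.4)/FE=(622.1,-362.4,-8.25)/' h.py
python3 - <<'E'
from h import *
go(430.6,-364,24,78.7)
for i in range(4): print(np.round(w(FE,-35,20+40*i),1))
E
```

```text
turn [-0.3  0.1  3.9] then [-517.3   30.8  213.7] | before turn [-517.8   -3.7  214.6]
[ 590.3 -337.6]
[ 596.1 -298. ]
[ 601.8 -258.4]
[ 607.6 -218.8]
```

```bash
python3 -m crank '[[0,[0,0,0],[0,0,3.9]],[0,[-0.03,0,0],[0,0,0]],[0,[-0.04,0.004,0],[0,0,0]],[0,[-0.04,0.004,0],[0,0,0]],[0,[-0.04,0.004,0],[0,0,0]],[0,[-0.04,0.004,0],[0,0,0]],[0,[-0.04,0.004,0],[0,0,0]],[0,[-0.04,0.004,0],[0,0,0]]]'
python3 -m crank '[[0,[-0.04,0.004,0],[0,0,0]],[0,[-0.04,0.003,0],[0,0,0]],[0,[-0.04,0,0.02],[0,0,0]],[0,[-0.04,0,0.03],[0,0,0]],[0,[-0.04,0,0.04],[0,0,0]],[0,[-0.03,0,0.03],[0,0,0]],[0,[-0.017,0,0],[0,0,0]],[0,[0,0,0],[0,0,0]]]'
python3 - <<'E'
from h import *
go(430.6,-364,24,78.7)
s=vision.snapshot("wrist");np.save("pics/w4.npy",s,allow_pickle=True);cv2.imwrite("pics/w4.png",s["color"][...,::-1])
E
```

```text
time: 24.85
tool_pos: [0.4727, -0.1213, 0.2389]
ee_rot: [-3.139, -0.001, 1.374]
wrist_force: [0.9, 0.3, -0.0]
width: 0.0943
finger_force: 0.0
time: 25.65
tool_pos: [0.4322, -0.36, 0.124]
ee_rot: [-3.139, -0.002, 1.372]
wrist_force: [0.6, 0.2, -0.4]
width: 0.0939
finger_force: 0.0
turn [-0.2 -0.1 -0.1] then [ -4.2  -0.8 100. ] | before turn [ -4.4  -0.6 100. ]
```

View pics/w4.png

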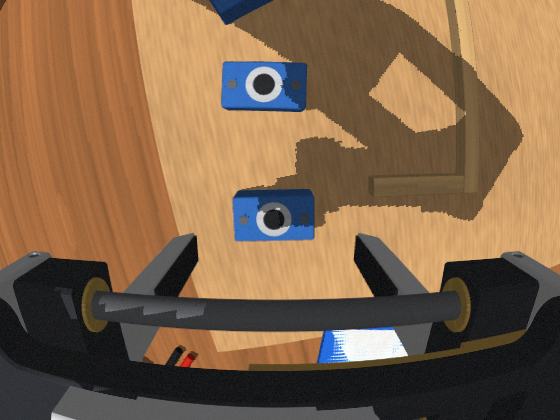

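```bash
python3 - <<'E'
from h import *
s=np.load("pics/w4.npy",allow_pickle=True).item()
for n,u,v,h in [("ring",273,217,.035),("ring2",264,84,.035),("corner",463,176,.02),("stop end",370,178,.02),("batten in far",449,20,.02),("batten in mid",458,100,.02)]:
    p=fish(s,u,v,h=h)*1000;print(n,p.round(1),inf(FE,p))
E
python3 -m crank '[[0,[-0.004,-0.001,0.02],[0,0,0]],[0,[0,0,0.03],[0,0,0]],[0,[0,0,0.025],[0,0,0]],[0,[0,0,0.015],[0,0,0]],[0,[0,0,0.01],[0,0,0]],[0,[0,0,0],[0,0,0]]]'
python3 -m crank '[[1,[0,0,0],[0,0,0]],[1,[0,0,0],[0,0,0]],[1,[0,0,0],[0,0,0]],[1,[0,0,0],[0,0,0]],[1,[0,0,0],[0,0,0]],[1,[0,0,0],[0,0,0]]]'
```

```text
ring [ 429.4 -364.    35. ] [-190.5  -29.3]
ring2 [ 444.4 -253.    35. ] [-191.5   82.8]
corner [ 620.1 -364.9   20. ] [-1.6 -2.7]
stop end [ 521.6 -349.7   20. ] [-101.3   -1.9]
batten in far [ 634.5 -209.5   20. ] [ -9.6 153.1]
batten in mid [ 625.  -290.4   20. ] [-7.5 71.7]
time: 26.3
tool_pos: [0.4319, -0.362, 0.0252]
ee_rot: [-3.141, -0.0, 1.375]
wrist_force: [0.4, 0.1, -0.0]
width: 0.0941
finger_force: 0.0
time: 26.9
tool_pos: [0.4313, -0.3632, 0.0263]
ee_rot: [-3.141, 0.001, 1.374]
wrist_force: [-2.3, 1.1, 6.1]
width: 0.0693
finger_force: 30.0
```

```bash
python3 -m crank '[[1,[0,0,-0.004],[0,0,-1.5]],[1,[0,0,-0.004],[0,0,-1.5]],[1,[0,0,0],[0,0,0]],[1,[0,0,0],[0,0,0]]]'
python3 - <<'E'
from h import *
x,y=w(FE,-41,26);go(x,y,27,81.75)
E
```

```text
time: 27.3
tool_pos: [0.4316, -0.3628, 0.033]
ee_rot: [3.141, -0.0, 1.427]
wrist_force: [-0.2, -0.3, -1.3]
width: 0.0695
finger_force: 30.0
turn [ 0. -0. -0.] then [ 53.7 147.4   6. ] | before turn [ 53.7 147.4   6. ]
```

```bash
python3 -m crank '[[1,[0.027,0,0],[0,0,0]],[1,[0.027,0,0],[0,0,0]],[1,[0,0.02,0],[0,0,0]],[1,[0,0.03,0],[0,0,0]],[1,[0,0.03,0],[0,0,0]],[1,[0,0.03,0],[0,0,0]],[1,[0,0.025,0],[0,0,0]],[1,[0,0.012,0],[0,0,0]]]'
python3 -m crank '[[1,[0,0,0.004],[0,0,0]],[1,[0,0,0.002],[0,0,0]],[1,[0,0,0],[0,0,0]]]'
python3 - <<'E'
from h import *
o=robot.get_obs();p=o["tool_pos"]*1000;print(inf(FE,p),p[2]);go(p[0],p[1],p[2],81.75)
E
```

```text
time: 28.1
tool_pos: [0.5867, -0.3303, 0.0323]
ee_rot: [3.141, -0.0, 1.428]
wrist_force: [0.4, -0.2, -1.5]
width: 0.0695
finger_force: 30.0
time: 28.4
tool_pos: [0.5838, -0.3303, 0.0266]
ee_rot: [-3.14, -0.0, 1.426]
wrist_force: [-0.5, 0.1, -1.9]
width: 0.0697
finger_force: 30.0
[-42.5  26.3] 26.636921435868548
turn [-0.1 -0.  -0. ] then [0. 0. 0.] | before turn [0. 0. 0.]
```

```bash
python3 -m crank '[[1,[0,0,0.001],[0,0,0]],[1,[0,0.004,0],[0,0,0]],[1,[0,0,0],[0,0,0]]]'
for i in 1; do python3 -m crank '[[1,[0,0.002,0],[0,0,0]],[1,[0,0,0],[0,0,0]]]'; python3 -m crank '[[1,[0,0.002,0],[0,0,0]],[1,[0,0,0],[0,0,0]]]'; done
```

```text
time: 28.7
tool_pos: [0.5888, -0.3313, 0.0264]
ee_rot: [3.141, 0.0, 1.426]
wrist_force: [-0.2, -0.6, -1.1]
width: 0.0697
finger_force: 30.0
time: 28.9
tool_pos: [0.5904, -0.3315, 0.0264]
ee_rot: [-3.141, 0.0, 1.426]
wrist_force: [-1.7, 0.1, 0.4]
width: 0.0696
finger_force: 30.0
time: 29.1
tool_pos: [0.5905, -0.3315, 0.0265]
ee_rot: [-3.136, -0.0, 1.426]
wrist_force: [-7.5, 0.9, 2.9]
width: 0.0694
finger_force: 30.0
```

```bash
python3 -m crank '[[1,[-0.003,0,0],[0,0,0]],[1,[0,0,0],[0,0,0]]]'; python3 -m crank '[[1,[-0.002,0,0],[0,0,0]],[1,[0,0,0],[0,0,0]]]'; python3 -m crank '[[1,[-0.0015,0,0],[0,0,0]],[1,[0,0,0],[0,0,0]]]'; python3 -m crank '[[1,[-0.0015,0,0],[0,0,0]],[1,[0,0,0],[0,0,0]]]'
python3 - <<'E'
from h import *
o=robot.get_obs();p=o["tool_pos"]*1000;print(inf(FE,p),p[2]);go(p[0],p[1],p[2],81.75)
E
```

```text
time: 29.3
tool_pos: [0.5905, -0.3319, 0.0266]
ee_rot: [-3.136, -0.005, 1.427]
wrist_force: [-7.1, 7.0, 5.5]
width: 0.0696
finger_force: 30.0
time: 29.5
tool_pos: [0.5904, -0.3322, 0.0267]
ee_rot: [-3.136, -0.008, 1.428]
wrist_force: [-7.2, 10.4, 7.0]
width: 0.0696
finger_force: 30.0
time: 29.7
tool_pos: [0.5903, -0.3328, 0.0268]
ee_rot: [-3.136, -0.009, 1.428]
wrist_force: [-7.6, 10.9, 8.0]
width: 0.0698
finger_force: 30.0
time: 29.9
tool_pos: [0.59, -0.3342, 0.0268]
ee_rot: [-3.135, -0.009, 1.428]
wrist_force: [-7.4, 11.6, 8.0]
width: 0.0694
finger_force: 30.0
[-35.8  23.3] 26.778028871852083
turn [-0.4 -0.5  0.1] then [0. 0. 0.] | before turn [0. 0. 0.]
```

```bash
python3 -m crank '[[1,[0,-0.0015,-0.0012],[0,0,0]],[1,[0,0,0],[0,0,0]]]'; python3 -m crank '[[1,[-0.002,0,0],[0,0,0]],[1,[0,0,0],[0,0,0]]]'; python3 -m crank '[[1,[-0.0015,0,0],[0,0,0]],[1,[0,0,0],[0,0,0]]]'; python3 -m crank '[[1,[-0.0015,0,0],[0,0,0]],[1,[0,0,0],[0,0,0]]]'
python3 - <<'E'
from h import *
o=robot.get_obs();p=o["tool_pos"]*1000;print(inf(FE,p),p[2]);go(p[0],p[1],p[2],81.75)
E
```

```text
time: 30.1
tool_pos: [0.5897, -0.3362, 0.0269]
ee_rot: [-3.139, -0.005, 1.427]
wrist_force: [-1.8, 5.8, 1.0]
width: 0.0694
finger_force: 30.0
time: 30.3
tool_pos: [0.5897, -0.3364, 0.0269]
ee_rot: [-3.139, -0.009, 1.427]
wrist_force: [-2.3, 9.2, 1.4]
width: 0.0696
finger_force: 30.0
time: 30.5
tool_pos: [0.5897, -0.3365, 0.027]
ee_rot: [-3.138, -0.012, 1.427]
wrist_force: [-1.6, 13.1, 2.9]
width: 0.0693
finger_force: 30.0
time: 30.7
tool_pos: [0.5897, -0.3366, 0.0271]
ee_rot: [-3.138, -0.014, 1.428]
wrist_force: [-1.0, 15.7, 5.0]
width: 0.0698
finger_force: 30.0
[-35.7  20.9] 27.084633207706673
turn [-0.2 -0.8  0.1] then [0. 0. 0.] | before turn [0. 0. 0.]
```

```bash
sed -i 's/FE=(622.1,-362.4,-8.25)/FE=(621.5,-361.4,-8.25)/' h.py; python3 -m crank '[[1,[0.0045,0.0005,0],[0,0,0]],[0.2,[0,0,0],[0,0,0]],[0,[0,0,0],[0,0,0]],[0,[0,0,0],[0,0,0]],[0,[0,0,0],[0,0,0]],[0,[0,0,-0.02],[0,0,0]],[0,[0,0,-0.03],[0,0,0]],[0,[0,0,-0.01],[0,0,0]]]'
python3 - <<'E'
from h import *
s=vision.snapshot("wrist");cv2.imwrite("pics/w5.png",s["color"][...,::-1]);np.save("pics/w5.npy",s,allow_pickle=True)
p=fish(s,262,190,h=.035)*1000
go(445,-251.5,26,77.1)
from b import blocks
for n in("top","scene"):
    for b in blocks(n): print(n,*b,inf(FE,b[1]))
E
```

```text
time: 31.5
tool_pos: [0.5922, -0.3415, 0.0914]
ee_rot: [3.136, 0.003, 1.426]
wrist_force: [0.5, -0.8, 1.3]
width: 0.0941
finger_force: 0.0
turn [0.4 0.2 4.6] then [  55.  -164.    66.4] | before turn [  68.3 -159.5   64.9]
top 173 [ 590.  -329.3] [32.9 69.7] 157.2 [-35.8  27.2]
top 240 [ 442.2 -251.7] [38.8 68.1] 166.6 [-193.2   82.8]
top 70 [453.6 -46.6] [13.8 33.8] 82.4 [-211.3  287.4]
top 135 [ 427.2 -157.4] [29.1 37.9] 105.6 [-221.6  174. ]
scene 249 [ 447.6 -251.1] [41.7 68. ] 167.9 [-187.9   84.2]
scene 256 [ 450.1 -149.7] [36.3 71.3] 20.5 [-200.   184.9]
scene 265 [437.5 -43.2] [37.2 69.4] 176.2 [-227.8  288.5]
scene 279 [ 593.5 -335.7] [38.1 69.7] 173.9 [-31.4  21.4]
```

View pics/w5.png

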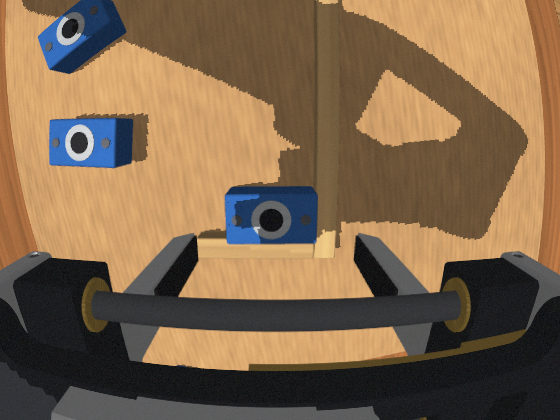

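```bash
python3 -m crank '[[0,[0,0,0],[0,0,4.6]],[0,[0.011,-0.03,0],[0,0,0]],[0,[0.011,-0.033,0],[0,0,0]],[0,[0.011,-0.033,0],[0,0,0]],[0,[0.011,-0.033,0],[0,0,0]],[0,[0.011,-0.033,0],[0,0,0]],[0,[0,0,0],[0,0,0]],[0,[0,0,0],[0,0,0]]]'
python3 - <<'E'
from h import *
go(445,-251.5,26,77.1)
E
```

```text
time: 32.45
tool_pos: [0.4441, -0.2498, 0.0861]
ee_rot: [-3.14, -0.0, 1.346]
wrist_force: [0.9, -0.4, -0.3]
width: 0.094
finger_force: 0.0
turn [-0.1 -0.   0. ] then [-1.5  1.3 60.1] | before turn [-1.5  1.4 60.1]
```

```bash
python3 -m crank '[[0,[-0.0015,0.001,0.02],[0,0,0]],[0,[0,0,0.02],[0,0,0]],[0,[0,0,0.012],[0,0,0]],[0,[0,0,0.008],[0,0,0]],[0,[0,0,0],[0,0,0]]]'
python3 -m crank '[[1,[0,0,0],[0,0,0]],[1,[0,0,0],[0,0,0]],[1,[0,0,0],[0,0,0]],[1,[0,0,0],[0,0,0]],[1,[0,0,0],[0,0,0]],[1,[0,0,0],[0,0,0]],[1,[0,0,-0.004],[0,0,-2.3]],[1,[0,0,-0.004],[0,0,-2.3]]]'
python3 -m crank '[[1,[0,0,0],[0,0,0]],[1,[0,0,0],[0,0,0]]]'
python3 - <<'E'
from h import *
x,y=w(FE,-41,66);go(x,y,28,81.75)
E
```

```text
time: 32.95
tool_pos: [0.4452, -0.2517, 0.026]
ee_rot: [-3.139, -0.001, 1.346]
wrist_force: [-0.5, 0.5, 0.3]
width: 0.0941
finger_force: 0.0
time: 33.75
tool_pos: [0.4454, -0.2515, 0.0347]
ee_rot: [-3.141, -0.001, 1.428]
wrist_force: [-0.3, 0.5, -1.9]
width: 0.0693
finger_force: 30.0
time: 33.95
tool_pos: [0.4454, -0.2517, 0.0348]
ee_rot: [-3.141, -0.0, 1.426]
wrist_force: [-0.4, 0.1, -3.5]
width: 0.0698
finger_force: 30.0
turn [-0.  -0.  -0.1] then [-17.3 149.    6.8] | before turn [-17.1 149.    6.8]
```

```bash
python3 -m crank '[[1,[-0.008,0.02,0],[0,0,0]],[1,[-0.009,0.03,0],[0,0,0]],[1,[0,0.03,0],[0,0,0]],[1,[0,0.03,0],[0,0,0]],[1,[0,0.03,0],[0,0,0]],[1,[0,0.009,0],[0,0,0]],[1,[0,0,0.005],[0,0,0]],[1,[0,0,0],[0,0,0]]]'
python3 -m crank '[[1,[0,0.004,0.0015],[0,0,0]],[1,[0,0,0],[0,0,0]]]'
python3 -m crank '[[1,[0,0.002,0.001],[0,0,0]],[1,[0,0,0],[0,0,0]]]'
python3 - <<'E'
from h import *
o=robot.get_obs();p=o["tool_pos"]*1000;print(inf(FE,p),p[2]);go(p[0],p[1],p[2],81.75)
E
```

```text
time: 34.75
tool_pos: [0.5888, -0.2895, 0.0286]
ee_rot: [-3.138, -0.001, 1.426]
wrist_force: [-0.7, 0.0, -2.3]
width: 0.07
finger_force: 30.0
time: 34.95
tool_pos: [0.5938, -0.2907, 0.0288]
ee_rot: [-3.141, -0.0, 1.426]
wrist_force: [-0.0, 0.1, -2.6]
width: 0.0696
finger_force: 30.0
time: 35.15
tool_pos: [0.5962, -0.2912, 0.0283]
ee_rot: [3.141, 0.0, 1.426]
wrist_force: [-0.9, -0.8, -0.9]
width: 0.0693
finger_force: 30.0
[-35.1  65.8] 28.34508190447672
turn [ 0.  0. -0.] then [0. 0. 0.] | before turn [0. 0. 0.]
```

```bash
python3 -m crank '[[1,[-0.004,0,0],[0,0,0]],[1,[0,0,0],[0,0,0]]]'
python3 -m crank '[[1,[-0.0015,0,0],[0,0,0]],[1,[0,0,0],[0,0,0]]]'
python3 -m crank '[[1,[-0.0015,0,0],[0,0,0]],[1,[0,0,0],[0,0,0]]]'
python3 -m crank '[[1,[-0.0015,0.002,0],[0,0,0]],[1,[0,0,0],[0,0,0]]]'
python3 - <<'E'
from h import *
o=robot.get_obs();p=o["tool_pos"]*1000;print(inf(FE,p),p[2]);go(p[0],p[1],p[2],81.75)
E
```

```text
time: 35.35
tool_pos: [0.5958, -0.2955, 0.0284]
ee_rot: [3.141, 0.0, 1.426]
wrist_force: [-0.4, 0.5, -0.3]
width: 0.0696
finger_force: 30.0
time: 35.55
tool_pos: [0.5957, -0.2961, 0.0284]
ee_rot: [3.141, -0.001, 1.427]
wrist_force: [-1.1, 1.7, 2.3]
width: 0.0695
finger_force: 30.0
time: 35.75
tool_pos: [0.5956, -0.2973, 0.0284]
ee_rot: [3.141, -0.001, 1.427]
wrist_force: [-1.2, 4.5, 3.7]
width: 0.0695
finger_force: 30.0
time: 35.95
tool_pos: [0.5956, -0.2975, 0.0285]
ee_rot: [-3.137, -0.004, 1.428]
wrist_force: [-6.2, 8.0, 7.7]
width: 0.0694
finger_force: 30.0
[-34.8  59.5] 28.500538391452288
turn [-0.3 -0.2  0. ] then [0. 0. 0.] | before turn [0. 0. 0.]
```

```bash
python3 -m crank '[[1,[0.0015,-0.001,0],[0,0,0]],[0.2,[0,0,0],[0,0,0]],[0,[0,0,0],[0,0,0]],[0,[0,0,0],[0,0,0]],[0,[0,0,0],[0,0,0]],[0,[0,0,-0.02],[0,0,0]],[0,[0,0,-0.03],[0,0,0]],[0,[0,0,-0.01],[0,0,-6]]]'
python3 -m crank '[[0,[0,0,0],[0,0,-7]],[0,[0,0,0],[0,0,-7]],[0,[0,0,0],[0,0,-6.25]],[0,[0,0,0],[0,0,0]]]'
python3 - <<'E'
from h import *
go(447.5,-151.3,26.5,108)
E
```

```text
time: 36.75
tool_pos: [0.598, -0.2994, 0.0916]
ee_rot: [3.136, 0.003, 1.534]
wrist_force: [1.0, -0.1, 0.2]
width: 0.0942
finger_force: 0.0
time: 37.15
tool_pos: [0.5964, -0.2985, 0.0878]
ee_rot: [-3.142, 0.001, 1.884]
wrist_force: [-0.7, -0.4, 0.2]
width: 0.0941
finger_force: 0.0
turn [-0.  0. -0.] then [186.  -96.2  61.3] | before turn [186.  -96.3  61.2]
```

```bash
python3 -m crank '[[0,[0.031,-0.016,0],[0,0,0]],[0,[0.031,-0.016,0],[0,0,0]],[0,[0.031,-0.016,0],[0,0,0]],[0,[0.031,-0.016,0],[0,0,0]],[0,[0.031,-0.016,0],[0,0,0]],[0,[0.031,-0.016,0],[0,0,0]],[0,[0,0,0],[0,0,0]],[0,[0,0,0],[0,0,0]]]'
python3 - <<'E'
from h import *
go(447.5,-151.3,26.5,108)
s=vision.snapshot("wrist");cv2.imwrite("pics/w6.png",s["color"][...,::-1]);np.save("pics/w6.npy",s,allow_pickle=True)
from b import blocks
for n in("top","scene"):
    for b in blocks(n): print(n,*b,inf(FE,b[1]))
E
```

```text
time: 37.95
tool_pos: [0.4479, -0.1509, 0.0884]
ee_rot: [3.14, 0.002, 1.884]
wrist_force: [0.2, -0.3, 0.3]
width: 0.0942
finger_force: 0.0
turn [ 0.1  0.1 -0.1] then [-0.2 -0.5 61.9] | before turn [-0.1 -0.6 61.9]
top 602 [ 589.6 -317. ] [67.4 80.9] 82.1 [-37.9  39.4]
scene 205 [ 449.7 -148.6] [34.4 70.1] 16.9 [-200.6  185.9]
scene 252 [436.  -42.5] [36.9 69.5] 176.8 [-229.3  289. ]
scene 532 [ 596.2 -316.2] [72.7 80.6] 83.3 [-31.5  41.1]
```

View pics/w6.png

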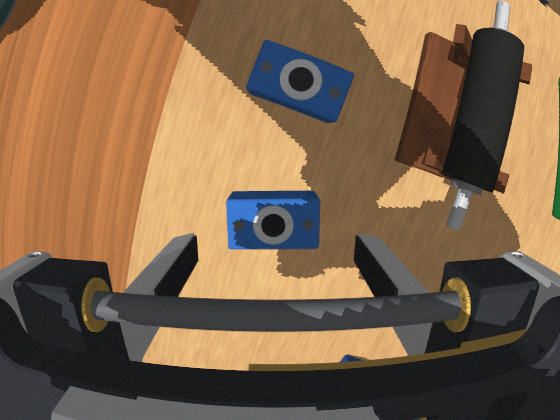

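```bash
python3 -m crank '[[0,[0,-0.001,0.02],[0,0,0]],[0,[0,0,0.02],[0,0,0]],[0,[0,0,0.013],[0,0,0]],[0,[0,0,0.009],[0,0,0]],[0,[0,0,0],[0,0,0]]]'
python3 -m crank '[[1,[0,0,0],[0,0,0]],[1,[0,0,0],[0,0,0]],[1,[0,0,0],[0,0,0]],[1,[0,0,0],[0,0,0]],[1,[0,0,0],[0,0,0]],[1,[0,0,0],[0,0,0]],[1,[0,0,-0.004],[0,0,0]],[1,[0,0,-0.004],[0,0,0]]]'
python3 -m crank '[[1,[0,0,0],[0,0,5]],[1,[0,0,0],[0,0,5]],[1,[0,0,0],[0,0,5]],[1,[0,0,0],[0,0,5]],[1,[0,0,0],[0,0,6.25]],[1,[0,0,0],[0,0,0]],[1,[0,0,0],[0,0,0]]]'
python3 - <<'E'
from h import *
x,y=w(FE,-41,106);go(x,y,28.5,81.75)
E
```

```text
time: 38.6
tool_pos: [0.4461, -0.1511, 0.0245]
ee_rot: [-3.139, -0.002, 1.884]
wrist_force: [-0.5, 0.6, 0.0]
width: 0.0941
finger_force: 0.0
time: 39.4
tool_pos: [0.4462, -0.1507, 0.0333]
ee_rot: [-3.141, -0.001, 1.885]
wrist_force: [0.2, -0.3, -2.1]
width: 0.0696
finger_force: 30.0
time: 40.1
tool_pos: [0.4465, -0.151, 0.0337]
ee_rot: [-3.141, -0.0, 1.429]
wrist_force: [0.4, -0.2, -2.7]
width: 0.0702
finger_force: 30.0
turn [-0.  -0.   0.1] then [-77.1 162.3   5.2] | before turn [-77.5 162.2   5.1]
```

```bash
python3 -m crank '[[1,[-0.013,0.027,0],[0,0,0]],[1,[-0.013,0.027,0],[0,0,0]],[1,[-0.013,0.027,0],[0,0,0]],[1,[-0.013,0.027,0],[0,0,0]],[1,[-0.013,0.027,0],[0,0,0]],[1,[-0.012,0.027,0],[0,0,0]],[1,[0,0,0.0055],[0,0,0]],[1,[0,0,0],[0,0,0]]]'
python3 -m crank '[[1,[0,0.004,0.0015],[0,0,0]],[1,[0,0,0],[0,0,0]]]'
python3 -m crank '[[1,[0,0.002,0.001],[0,0,0]],[1,[0,0,0],[0,0,0]]]'
python3 - <<'E'
from h import *
o=robot.get_obs();p=o["tool_pos"]*1000;print(inf(FE,p),p[2]);go(p[0],p[1],p[2],81.75)
E
```

```text
time: 40.9
tool_pos: [0.5956, -0.2505, 0.0271]
ee_rot: [-3.14, -0.001, 1.428]
wrist_force: [-0.4, 0.3, -2.2]
width: 0.0693
finger_force: 30.0
time: 41.1
tool_pos: [0.5995, -0.2506, 0.027]
ee_rot: [-3.141, -0.0, 1.427]
wrist_force: [0.1, 0.6, -1.1]
width: 0.0694
finger_force: 30.0
time: 41.3
tool_pos: [0.6015, -0.2511, 0.0268]
ee_rot: [-3.141, 0.0, 1.427]
wrist_force: [-4.0, 0.9, 3.5]
width: 0.0691
finger_force: 30.0
[-35.6 106.3] 26.82004996535231
turn [-0.  0.  0.] then [0. 0. 0.] | before turn [0. 0. 0.]
```

```bash
python3 -m crank '[[1,[-0.004,-0.001,0],[0,0,0]],[1,[0,0,0],[0,0,0]]]'
python3 -m crank '[[1,[-0.0015,0,0],[0,0,0]],[1,[0,0,0],[0,0,0]]]'
python3 -m crank '[[1,[-0.0015,0,0],[0,0,0]],[1,[0,0,0],[0,0,0]]]'
python3 -m crank '[[1,[-0.0015,0.0015,0],[0,0,0]],[1,[0,0,0],[0,0,0]]]'
python3 - <<'E'
from h import *
o=robot.get_obs();p=o["tool_pos"]*1000;print(inf(FE,p),p[2]);go(p[0],p[1],p[2],81.75)
E
```

```text
time: 41.5
tool_pos: [0.6012, -0.2552, 0.0269]
ee_rot: [3.139, -0.001, 1.427]
wrist_force: [0.1, 2.6, 3.4]
width: 0.0696
finger_force: 30.0
time: 41.7
tool_pos: [0.6011, -0.2565, 0.0269]
ee_rot: [3.139, -0.001, 1.427]
wrist_force: [0.8, 3.5, 6.4]
width: 0.0695
finger_force: 30.0
time: 41.9
tool_pos: [0.601, -0.2579, 0.0269]
ee_rot: [3.139, -0.001, 1.427]
wrist_force: [0.7, 4.5, 5.2]
width: 0.0696
finger_force: 30.0
time: 42.1
tool_pos: [0.6011, -0.2582, 0.0269]
ee_rot: [-3.141, -0.003, 1.427]
wrist_force: [-2.8, 7.3, 7.9]
width: 0.0694
finger_force: 30.0
[-35.   99.2] 26.854400446347405
turn [-0.1 -0.2  0. ] then [0. 0. 0.] | before turn [0. 0. 0.]
```

```bash
python3 -m crank '[[1,[0.0015,-0.001,0],[0,0,0]],[0.2,[0,0,0],[0,0,0]],[0,[0,0,0],[0,0,0]],[0,[0,0,0],[0,0,0]],[0,[0,0,0],[0,0,0]],[0,[0,0,-0.02],[0,0,0]],[0,[0,0,-0.03],[0,0,0]],[0,[0,0,-0.01],[0,0,-5.25]]]'
python3 -m crank '[[0,[0,0,0],[0,0,0]],[0,[0,0,0],[0,0,0]]]'
python3 - <<'E'
from h import *
from b import blocks
for n in("top","scene"):
    for b in blocks(n): print(n,*b,inf(FE,b[1]))
go(433.5,-44,25,87)
E
```

```text
time: 42.9
tool_pos: [0.6018, -0.2595, 0.0893]
ee_rot: [3.137, 0.003, 1.52]
wrist_force: [0.1, -0.4, 0.9]
width: 0.0939
finger_force: 0.0
time: 43.1
tool_pos: [0.6001, -0.2584, 0.0853]
ee_rot: [-3.141, 0.0, 1.516]
wrist_force: [-1.0, -0.3, -0.6]
width: 0.0936
finger_force: 0.0
scene 261 [436.6 -43. ] [37.9 71.6] 176.0 [-228.7  288.6]
scene 594 [ 599.4 -295.8] [ 70.3 121.9] 81.4 [-31.3  61.7]
turn [-0.2 -0.1 -0.1] then [ 205.  -177.    59.1] | before turn [ 204.7 -177.1   59.8]
```

```bash
python3 -m crank '[[0,[0.015,-0.035,0],[0,0,0]],[0,[0.02,-0.035,0],[0,0,0]],[0,[0.02,-0.035,0],[0,0,0]],[0,[0.03,-0.036,0],[0,0,0]],[0,[0.04,-0.036,0],[0,0,0]],[0,[0.04,0,0],[0,0,0]],[0,[0.04,0,0],[0,0,0]],[0,[0,0,0],[0,0,0]]]'
python3 -m crank '[[0,[0,0,0],[0,0,0]],[0,[0,0,0],[0,0,0]]]'
python3 - <<'E'
from h import *
go(433.5,-44,25,87)
s=vision.snapshot("wrist");p=s["color"].copy();cv2.imwrite("pics/w7.png",p[...,::-1]);
H=cv2.cvtColor(s["color"],cv2.COLOR_RGB2HSV);m=(H[...,0]>100)&(H[...,0]<130)&(H[...,1]>110);m[:130]=0;m[300:]=0;m[:,:195]=0;m[:,360:]=0
v,u=np.where(m);P=np.array([fish(s,a,b) for a,b in zip(u,v)]);P=P[abs(P[:,2]-.035)<.004];print(rect(P))
E
```

```text
time: 44.0
tool_pos: [0.4356, -0.0434, 0.0848]
ee_rot: [-3.14, -0.002, 1.523]
wrist_force: [-0.5, -1.3, 0.2]
width: 0.0942
finger_force: 0.0
time: 44.2
tool_pos: [0.4366, -0.0481, 0.0853]
ee_rot: [-3.14, 0.001, 1.517]
wrist_force: [-0.8, 0.4, 0.0]
width: 0.0939
finger_force: 0.0
turn [-0.1  0.  -0.1] then [ 4.  -3.3 60.3] | before turn [ 4.  -3.2 60.3]
(array([432.7, -44.6]), array([39.6, 68.9]), 177.8)
```

```bash
python3 -m crank '[[0,[0.0035,-0.0035,0.02],[0,0,-0.8]],[0,[0,0,0.02],[0,0,0]],[0,[0,0,0.012],[0,0,0]],[0,[0,0,0.008],[0,0,0]],[0,[0,0,0],[0,0,0]]]'
python3 -m crank '[[1,[0,0,0],[0,0,0]],[1,[0,0,0],[0,0,0]],[1,[0,0,0],[0,0,0]],[1,[0,0,0],[0,0,0]],[1,[0,0,0],[0,0,0]],[1,[0,0,0],[0,0,0]],[1,[0,0,-0.004],[0,0,3]],[1,[0,0,-0.004],[0,0,3]]]'
python3 -m crank '[[1,[0,0,0],[0,0,0]],[1,[0,0,0],[0,0,0]]]'
python3 - <<'E'
from h import *
x,y=w(FE,-41,146);go(x,y,28.5,81.75)
E
```

```text
time: 44.75
tool_pos: [0.4327, -0.0441, 0.0248]
ee_rot: [-3.139, -0.0, 1.531]
wrist_force: [0.4, -0.5, 0.3]
width: 0.094
finger_force: 0.0
time: 45.55
tool_pos: [0.4332, -0.0434, 0.0332]
ee_rot: [-3.141, -0.0, 1.425]
wrist_force: [-0.4, -0.1, -2.4]
width: 0.0698
finger_force: 30.0
time: 45.75
tool_pos: [0.4333, -0.0435, 0.0334]
ee_rot: [-3.141, -0.0, 1.429]
wrist_force: [1.2, -0.5, -1.4]
width: 0.0691
finger_force: 30.0
turn [-0.  -0.   0.1] then [-141.6  190.9    4.9] | before turn [-142.   190.6    4.8]
```

```bash
python3 -m crank '[[1,[-0.03,0,0],[0,0,0]],[1,[-0.035,0,0],[0,0,0]],[1,[-0.035,0.01,0],[0,0,0]],[1,[-0.03,0.03,0],[0,0,0]],[1,[-0.012,0.035,0],[0,0,0]],[1,[0,0.035,0],[0,0,0]],[1,[0,0.035,0],[0,0,0]],[1,[0,0.03,0],[0,0,0]]]'
python3 -m crank '[[1,[0,0.015,0],[0,0,0]],[1,[0,0,0.0055],[0,0,0]],[1,[0,0,0],[0,0,0]]]'
python3 - <<'E'
from h import *
o=robot.get_obs();p=o["tool_pos"]*1000;print(inf(FE,p),p[2]);go(p[0],p[1],p[2],81.75)
E
python3 -m crank '[[1,[0,0.004,0.0015],[0,0,0]],[1,[0,0,0],[0,0,0]]]'
python3 -m crank '[[1,[0,0.002,0.001],[0,0,0]],[1,[0,0,0],[0,0,0]]]'
python3 - <<'E'
from h import *
o=robot.get_obs();p=o["tool_pos"]*1000;print(inf(FE,p),p[2]);go(p[0],p[1],p[2],81.75)
E
```

```text
time: 46.55
tool_pos: [0.5877, -0.2095, 0.0327]
ee_rot: [-3.141, -0.0, 1.428]
wrist_force: [0.0, -1.1, -2.1]
width: 0.0698
finger_force: 30.0
time: 46.85
tool_pos: [0.6004, -0.2109, 0.0269]
ee_rot: [-3.139, -0.0, 1.428]
wrist_force: [-0.3, -0.2, -2.5]
width: 0.0694
finger_force: 30.0
[-42.4 145.9] 26.870909224557966
turn [-0.1 -0.   0.1] then [0. 0. 0.] | before turn [0. 0. 0.]
time: 47.05
tool_pos: [0.6047, -0.2118, 0.0268]
ee_rot: [-3.142, 0.0, 1.427]
wrist_force: [0.8, -0.0, -2.5]
width: 0.0699
finger_force: 30.0
time: 47.25
tool_pos: [0.6067, -0.2122, 0.0266]
ee_rot: [-3.141, 0.0, 1.427]
wrist_force: [-3.6, 1.0, 3.4]
width: 0.0696
finger_force: 30.0
[-36.1 145.5] 26.640291297281394
turn [-0.  0.  0.] then [0. 0. 0.] | before turn [0. 0. 0.]
```

```bash
python3 -m crank '[[1,[-0.004,-0.001,0],[0,0,0]],[1,[0,0,0],[0,0,0]]]'
python3 -m crank '[[1,[-0.0015,0,0],[0,0,0]],[1,[0,0,0],[0,0,0]]]'
python3 -m crank '[[1,[-0.0015,0,0],[0,0,0]],[1,[0,0,0],[0,0,0]]]'
python3 -m crank '[[1,[-0.0015,0.0015,0],[0,0,0]],[1,[0,0,0],[0,0,0]]]'
python3 - <<'E'
from h import *
o=robot.get_obs();p=o["tool_pos"]*1000;print(inf(FE,p),p[2]);go(p[0],p[1],p[2],81.75)
E
python3 -m crank '[[1,[0.0015,-0.001,0],[0,0,0]],[0.2,[0,0,0],[0,0,0]],[0,[0,0,0],[0,0,0]],[0,[0,0,0],[0,0,0]],[0,[0,0,0],[0,0,0]],[0,[0,0,-0.02],[0,0,0]],[0,[0,0,-0.03],[0,0,0]],[0,[0,0,-0.03],[0,0,0]]]'
python3 -m crank '[[1,[0,-0.05,0],[0,0,0]],[1,[0,-0.05,0],[0,0,0]],[1,[0,-0.05,0],[0,0,0]],[1,[0,0,0],[0,0,0]],[1,[0,0,0],[0,0,0]],[1,[0,0,0],[0,0,0]]]'
python3 - <<'E'
from h import *
for n in ("wrist","scene","top"):
    s=vision.snapshot(n);np.save(f"pics/{n}8.npy",s,allow_pickle=True);cv2.imwrite(f"pics/{n}8.png",s["color"][...,::-1])
s=np.load("pics/scene8.npy",allow_pickle=True).item()["color"][85:265,100:280];cv2.imwrite("pics/s8c.png",cv2.resize(s[...,::-1],(720,720),interpolation=cv2.INTER_CUBIC)[:600])
E
```

```text
time: 47.45
tool_pos: [0.6063, -0.2161, 0.0266]
ee_rot: [3.139, -0.0, 1.427]
wrist_force: [-0.3, 2.0, 1.8]
width: 0.0696
finger_force: 30.0
time: 47.65
tool_pos: [0.6063, -0.2172, 0.0266]
ee_rot: [3.14, -0.001, 1.428]
wrist_force: [0.7, 3.7, 4.1]
width: 0.0694
finger_force: 30.0
time: 47.85
tool_pos: [0.6062, -0.2182, 0.0266]
ee_rot: [3.14, -0.001, 1.428]
wrist_force: [2.1, 4.5, 4.2]
width: 0.0697
finger_force: 30.0
time: 48.05
tool_pos: [0.6063, -0.2185, 0.0267]
ee_rot: [-3.14, -0.004, 1.428]
wrist_force: [-2.0, 8.0, 7.1]
width: 0.0699
finger_force: 30.0
[-35.6 139.3] 26.71714416709845
turn [-0.1 -0.2  0.1] then [0. 0. 0.] | before turn [0. 0. 0.]
time: 48.85
tool_pos: [0.605, -0.2192, 0.1057]
ee_rot: [-3.139, -0.0, 1.427]
wrist_force: [-0.5, 0.4, 0.4]
width: 0.0943
finger_force: 0.0
time: 49.45
tool_pos: [0.4587, -0.1984, 0.1068]
ee_rot: [3.139, 0.001, 1.427]
wrist_force: [-0.4, -0.7, 0.2]
width: 0.0495
finger_force: 0.0
```

View pics/wrist8.png

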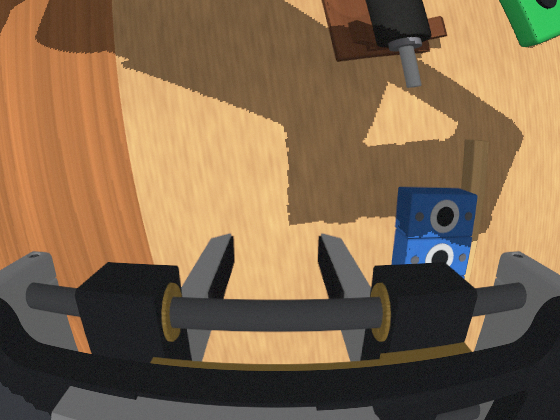

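View pics/s8c.png

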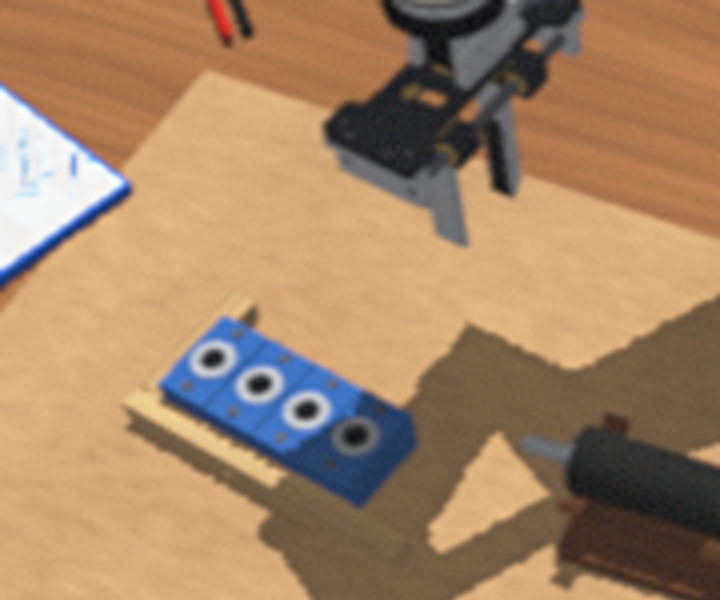

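Run:
```python
from h import *
x,y=w(FE,-95,139.5);go(x,y,12,81.75)
```

```text
turn [0.1 0.  0.1] then [ 1.3 89.4 94.4] | before turn [ 1.3 89.3 94.5]
```

```bash
python3 -m crank '[[1,[0.001,0.03,0.02],[0,0,0]],[1,[0,0.03,0.03],[0,0,0]],[1,[0,0.029,0.03],[0,0,0]],[1,[0,0,0.014],[0,0,0]],[1,[0,0,0],[0,0,0]],[1,[0,0.004,0],[0,0,0]],[1,[0,0.004,0],[0,0,0]],[1,[0,0,0],[0,0,0]]]'
for k in 1; do python3 -m crank '[[1,[0,0.003,0],[0,0,0]],[1,[0,0,0],[0,0,0]]]'; python3 -m crank '[[1,[0,0.003,0],[0,0,0]],[1,[0,0,0],[0,0,0]]]'; python3 -m crank '[[1,[0,0.002,0],[0,0,0]],[1,[0,0,0],[0,0,0]]]'; done
python3 - <<'E'
from h import *
o=robot.get_obs();p=o["tool_pos"]*1000;print(inf(FE,p),p[2],o["width"])
E
```

```text
time: 50.4
tool_pos: [0.5547, -0.2112, 0.0143]
ee_rot: [3.138, 0.001, 1.427]
wrist_force: [0.0, -0.1, 0.3]
width: 0.0003
finger_force: 0.0
time: 50.6
tool_pos: [0.5569, -0.2112, 0.013]
ee_rot: [3.14, 0.001, 1.427]
wrist_force: [0.0, -0.8, 0.0]
width: 0.0005
finger_force: 0.0
time: 50.8
tool_pos: [0.5595, -0.2114, 0.0121]
ee_rot: [3.141, 0.0, 1.428]
wrist_force: [-0.1, 0.5, 0.2]
width: 0.0004
finger_force: 0.0
time: 51.0
tool_pos: [0.5603, -0.2114, 0.0119]
ee_rot: [-3.139, -0.0, 1.428]
wrist_force: [-5.3, 0.2, 3.2]
width: 0.0003
finger_force: 2.4
[-82.1 139.6] 11.935220734931855 0.00030671762164563164
```

```bash
python3 -m crank '[[1,[0,0.001,0],[0,0,0]],[1,[0,0,0],[0,0,0]]]'
python3 -m crank '[[1,[0,-0.008,0],[0,0,0]],[1,[-0.02,0,0],[0,0,0]],[1,[-0.02,0,0],[0,0,0]],[1,[0,0,0],[0,0,0]],[1,[0,0.004,0],[0,0,0]],[1,[0,0.003,0],[0,0,0]],[1,[0,0,0],[0,0,0]]]'
python3 -m crank '[[1,[0,0.002,0],[0,0,0]],[1,[0,0,0],[0,0,0]]]'
python3 -m crank '[[1,[0,-0.009,0],[0,0,0]],[1,[-0.02,0,0],[0,0,0]],[1,[-0.02,0,0],[0,0,0]],[1,[0,0,0],[0,0,0]],[1,[0,0.004,0],[0,0,0]],[1,[0,0.003,0],[0,0,0]],[1,[0,0,0],[0,0,0]]]'
python3 -m crank '[[1,[0,0.002,0],[0,0,0]],[1,[0,0,0],[0,0,0]]]'
python3 - <<'E'
from h import *
o=robot.get_obs();p=o["tool_pos"]*1000;print(inf(FE,p),p[2],o["width"])
E
```

```text
time: 51.2
tool_pos: [0.5602, -0.2114, 0.0119]
ee_rot: [-3.137, -0.0, 1.427]
wrist_force: [-7.1, 0.9, 5.7]
width: 0.0004
finger_force: 3.8
time: 51.9
tool_pos: [0.5545, -0.2504, 0.0118]
ee_rot: [-3.138, 0.0, 1.428]
wrist_force: [-5.0, -0.7, 3.3]
width: 0.0009
finger_force: 2.3
time: 52.1
tool_pos: [0.5545, -0.2503, 0.0118]
ee_rot: [-3.133, -0.0, 1.428]
wrist_force: [-9.7, 1.6, 6.3]
width: 0.0003
finger_force: 5.0
time: 52.8
tool_pos: [0.5486, -0.2903, 0.0118]
ee_rot: [-3.137, 0.0, 1.428]
wrist_force: [-4.9, -0.9, 3.2]
width: 0.0005
finger_force: 2.5
time: 53.0
tool_pos: [0.5486, -0.2903, 0.0119]
ee_rot: [-3.133, 0.0, 1.428]
wrist_force: [-9.7, 0.3, 6.0]
width: 0.0007
finger_force: 5.0
[-82.4  59.9] 11.865300846409573 0.0006582761236236001
```

```bash
python3 -m crank '[[1,[0,-0.009,0],[0,0,0]],[1,[-0.02,0,0],[0,0,0]],[1,[-0.02,0,0],[0,0,0]],[1,[0,0,0],[0,0,0]],[1,[0,0.004,0],[0,0,0]],[1,[0,0.003,0],[0,0,0]],[1,[0,0,0],[0,0,0]]]'
python3 -m crank '[[1,[0,0.002,0],[0,0,0]],[1,[0,0,0],[0,0,0]]]'
python3 -m crank '[[1,[0,-0.02,0],[0,0,0]],[1,[0,0,-0.03],[0,0,0]],[1,[0,0,-0.03],[0,0,0]],[1,[0.04,0,0],[0,0,0]],[1,[0.04,0,0],[0,0,0]],[1,[0.04,0,0],[0,0,0]],[1,[0.04,0.02,0],[0,0,0]],[1,[0,0.04,0],[0,0,0]]]'
python3 -m crank '[[1,[0,0,0],[0,0,0]],[1,[0,0,0],[0,0,0]]]'
python3 - <<'E'
from h import *
x,y=w(FE,-35,178);go(x,y,12,81.75)
E
```

```text
time: 53.7
tool_pos: [0.5427, -0.3303, 0.0118]
ee_rot: [-3.137, 0.0, 1.428]
wrist_force: [-5.9, -0.8, 2.3]
width: 0.0007
finger_force: 2.6
time: 53.9
tool_pos: [0.5427, -0.3303, 0.0119]
ee_rot: [-3.133, 0.0, 1.428]
wrist_force: [-10.4, -0.0, 5.6]
width: 0.0002
finger_force: 5.1
time: 54.7
tool_pos: [0.6082, -0.1717, 0.072]
ee_rot: [-3.14, -0.003, 1.433]
wrist_force: [1.1, -0.3, 0.1]
width: 0.0003
finger_force: 0.0
time: 54.9
tool_pos: [0.609, -0.1771, 0.0711]
ee_rot: [-3.14, -0.0, 1.429]
wrist_force: [-0.0, -0.4, 0.1]
width: 0.0003
finger_force: 0.0
turn [-0.1 -0.   0.1] then [-2.6  3.8 59.1] | before turn [-2.6  3.9 59.1]
```

```bash
python3 -m crank '[[1,[0,0.004,0.02],[0,0,0]],[1,[0,0,0.02],[0,0,0]],[1,[0,0,0.019],[0,0,0]],[1,[0,0,0],[0,0,0]],[1,[-0.005,0,0],[0,0,0]],[1,[-0.004,0,0],[0,0,0]],[1,[0,0,0],[0,0,0]]]'
python3 -m crank '[[1,[-0.002,0,0],[0,0,0]],[1,[0,0,0],[0,0,0]]]'
python3 -m crank '[[1,[-0.002,0,0],[0,0,0]],[1,[0,0,0],[0,0,0]]]'
python3 -m crank '[[1,[-0.002,0,0],[0,0,0]],[1,[0,0,0],[0,0,0]]]'
python3 - <<'E'
from h import *
o=robot.get_obs();p=o["tool_pos"]*1000;print(inf(FE,p),p[2],o["width"])
E
```

```text
time: 55.6
tool_pos: [0.612, -0.1888, 0.0148]
ee_rot: [3.138, 0.001, 1.426]
wrist_force: [0.3, -0.6, 0.8]
width: 0.0006
finger_force: 0.0
time: 55.8
tool_pos: [0.6113, -0.1899, 0.0137]
ee_rot: [3.14, 0.0, 1.427]
wrist_force: [0.3, 0.6, 0.0]
width: 0.0006
finger_force: 0.0
time: 56.0
tool_pos: [0.611, -0.1907, 0.0134]
ee_rot: [3.141, -0.001, 1.428]
wrist_force: [-0.1, 3.3, 2.3]
width: 0.0007
finger_force: 1.4
time: 56.2
tool_pos: [0.611, -0.1913, 0.0133]
ee_rot: [3.141, -0.004, 1.428]
wrist_force: [0.2, 6.5, 3.3]
width: 0.0003
finger_force: 3.0
[-34.8 166.8] 13.338091700398527 0.0002828609185129601
```

Now press a little more, back off, retreat high, and check everything.

```bash
python3 -m crank '[[1,[-0.002,0,0],[0,0,0]],[1,[0,0,0],[0,0,0]]]'
python3 -m crank '[[1,[0.01,0,0],[0,0,0]],[1,[0.01,0,0],[0,0,0]],[1,[0,0,-0.04],[0,0,0]],[1,[0,0,-0.04],[0,0,0]],[1,[0,-0.04,-0.04],[0,0,0]],[1,[0,-0.05,0],[0,0,0]],[1,[0,-0.05,0],[0,0,0]],[1,[0,-0.05,0],[0,0,0]]]'
python3 -m crank '[[1,[0,-0.05,-0.04],[0,0,0]],[1,[0,-0.05,-0.04],[0,0,0]],[1,[0,0,0],[0,0,0]],[1,[0,0,0],[0,0,0]]]'
python3 - <<'E'
from h import *
for n in ("scene","top"):
    s=vision.snapshot(n);np.save(f"pics/{n}9.npy",s,allow_pickle=True);W=pts(s)
    m=(W[...,2]>.031)&(W[...,2]<.040)&(W[...,0]>.5)&(W[...,0]<.68)&(W[...,1]<-.17);print(n,m.sum(),rect(W[m]),inf(FE,rect(W[m])[0]))
    c=s["color"];c=c[60:260,300:500] if n=="top" else c[85:285,90:290]
    cv2.imwrite(f"pics/{n}9.png",cv2.resize(c[...,::-1],(600,600),interpolation=cv2.INTER_CUBIC))
E
```

```text
time: 56.4
tool_pos: [0.6109, -0.1914, 0.0134]
ee_rot: [3.141, -0.007, 1.429]
wrist_force: [1.2, 9.9, 3.4]
width: 0.0006
finger_force: 4.9
time: 57.2
tool_pos: [0.4277, -0.149, 0.1283]
ee_rot: [3.141, 0.002, 1.428]
wrist_force: [-0.3, -0.0, 1.0]
width: 0.0008
finger_force: 0.0
time: 57.6
tool_pos: [0.3526, -0.1384, 0.1916]
ee_rot: [3.138, 0.002, 1.427]
wrist_force: [0.1, 0.7, -0.4]
width: 0.0006
finger_force: 0.0
scene 1215 (array([ 600.8, -278.7]), array([ 73.4, 161.5]), 81.6) [-32.4  78.9]
top 1614 (array([ 597.6, -279.8]), array([ 71.5, 161.3]), 81.8) [-35.4  77.3]
```

View pics/top9.png

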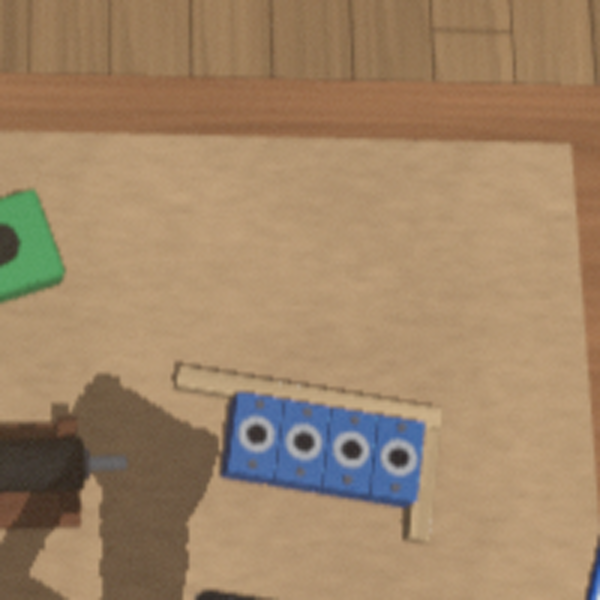

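Run:
```python
from h import *
s=np.load("pics/top9.npy",allow_pickle=True).item();W=pts(s);c=s["color"];H=cv2.cvtColor(c,cv2.COLOR_RGB2HSV).astype(int)
def r(n,m,x0,x1,y0,y1,lo,hi):
    m=m&(W[...,0]>x0)&(W[...,0]<x1)&(W[...,1]>y0)&(W[...,1]<y1)&(W[...,2]>lo)&(W[...,2]<hi);print(n,m.sum(),*rect(W[m]),np.percentile(W[m][:,2],[50,95]).round(4))
a=np.ones(c.shape[:2],bool)
r("meter",a,.65,.85,-.09,.15,.031,.04);r("spray",a,.48,.58,.41,.51,.14,.16);r("tin",H[...,1]<40,.3,.52,.22,.43,.015,.03)
r("bar",((H[...,0]<6)|(H[...,0]>174))&(H[...,1]>150),.48,.53,.11,.18,.1,.3)
r("roller",c.max(2)<75,.52,.62,-.09,.07,.058,.085)
print(inf(CR,[570.4+1.7,-12.8]))
```

```text
meter 1642 [757.   27.7] [ 85.4 158.9] 110.1 [0.0359 0.0392]
spray 398 [526.3 462.7] [47.  49.2] 88.0 [0.151  0.1543]
tin 1770 [423.  324.8] [ 60.1 180.1] 117.5 [0.0231 0.0266]
bar 143 [503.6 155. ] [26.1 63.3] 63.8 [0.1622 0.1654]
roller 829 [564.3 -14.3] [ 54.3 120.6] 90.2 [0.0723 0.0775]
[-0.1  0.7]
```

```bash
python3 -c "
from bench import robot
print(robot.close_job())"
```

```text
the job is handed in; nothing more can be done
None
```

The job is handed in at about 58 s of the 210 s: the roller lies centred lengthwise in the V cradle, the lever is shut again, all four blue blocks form one tight, flush row in the corner, and the meter, spray can and tin did not measurably move; the interface gave no verdict, so this rests on my own final camera check.

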